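Everything back in its holder under the sink

ROBOT

A 7-joint arm with a two-finger parallel gripper is mounted at the origin on the work surface. World frame = base frame: x ahead of the robot, y to its left, z up, the work surface at z = 0. Lengths are in m, angles in rad, forces in N, time in s.
With the tool pointing down it reaches from about 0.425 to 0.875 m from the base axis. Payload 4.7 kg.
Tool frame: the origin (TCP) lies on the centre line of the jaws, within the pads' length; the fingertips stand 19 mm ahead of it and the grasp point (between the pads) is the TCP; x points along the fingers, z is the direction in which the jaws open and shut, and the axes are right-handed (so a half turn about x gives the same grasp; the last joint's range is limited). The gripper opens to 87 mm and grips with 3 to 60 N. Pads are 19 mm wide; open, the fingers measure 117 mm over their backs; the gripper's body (75 mm by 190 mm) begins 51 mm behind the grasp point.
Start: joints at [-1.297, 0.321, -0.07, 1.45, 0.023, 1.371, -0.057], TCP at [0.167, 0.628, 0.242] pointing down, gripper open.
Joint ranges: [-2.86, 2.86], [-0.3, 2.09], [-1.38, 1.24], [0.06, 2.45], [-1.56, 4.7], [0.09, 2.05], [-2.69, 2.69]. Speed limits (rad/s): [2.57, 2.57, 3.14, 3.14, 3.14, 3.14, 3.14].

INTERFACE

Orientations are given as a rotation vector (axis times angle).
In Python, from bench import get_state, get_image, camera_info, close_job gives the robot as it stands.
- The arm moves only by the tool jog_arm, never from a script. Its argument "targets" is a list of rows, each a list of 7 numbers: the turn, a rotation vector about the tool's x, y, z in degrees, then the shift along the tool's x, y, z in cm, then the finger opening in cm, from 0 to 8.7. In form: [[wx, wy, wz, tx, ty, tz, jaw], ...]. A call has 1 to 10 rows; each row shifts and turns the commanded pose from where the row before left it, along the tool's axes as they then stand; what a row does not reach is not made up. A row lasts 1/8 s, in which the tool goes at most 62.5 mm and 10.7 degrees, less where a joint would pass 70% of its speed; a pose out of reach is approached as far as the arm can. A call is refused whole if a number of a shift passes 6.25 or a number of a turn 10.7, either way. A call with a gripper value outside its range is refused whole. The fingers move at their own pace and stop on an object; "squeeze" is the grip in N (left out, the last holds). Time passes only in rows, so rows that do not move let the fingers close. It gives the time, the measured TCP pose, the force and the opening at its end, in the units of the state.
- get_state(): the state, without advancing time (a new reading comes with each control period).
- get_image(name): name is "scene" or "side" or "wrist"; returns (picture, depth): 384x512x3 uint8, red, green, blue; 384x512 float32, m along the optical axis (not along the pixel's ray), 0 where there is no reading.
- camera_info(name): a dict with "intrinsics" (3x3 intrinsics, pixels), "k1" (the pictures are not rectified: a ray, as slopes to the right and down, at radius r is drawn at 1 + k1 r^2 times it, then the intrinsics apply), "world_from_camera" (4x4, takes a point from camera to world coordinates); the wrist camera has in their place "mount" (4x4, takes a point from camera to tool coordinates, whose origin is the TCP and whose axes are the tool frame's). Camera axes: x right, y up, looking along -z (the intrinsics and any distortion apply to the point x, -y, -z); pixel columns grow to the right and rows downward; lengths in m; the calibration is good to about 2 mm. A picture is of the moment at which its call begins: read the wrist's pose just before it. camera_info takes no time and is no camera call.
- close_job(): hands the job in, once; it reports no verdict.
The state is a dict: "time": time; "joint_positions": joint angles; "qd": joint speeds; "joint_torque": joint torques, N m; "position": TCP position; "tool_rot": TCP orientation; "ft_force": force on the tool from outside, world axes, zero at the start; "torque": the same for the moment, N m; "grip_width": opening from 0.0 (shut) to 1.0 (fully open).
Only numpy, scipy, OpenCV 4.12 (cv2) and the standard library are available. Lean on these libraries where they do the work, as an engineer would, in place of code of your own. Each camera call takes 0.05 s, during which the arm holds its last target.

TASK

Tidy the bamboo shelf under the sink: stand the glass vase inside the ring of the round black pot holder, the steel sink plug in the small white round dish, the scrubbing brush in the steel caddy tray, and lay the wooden spoon on the spoon rest with its bowl inside the rim at the broad round end and its handle along the neck. Each must sit flat on the floor of its holder, the right way up, and be let go; keep the vase upright all the time, and leave the amber jar and the egg cup where they stand.

Things in the scene. Friction and masses are not known exactly. Their poses are not given: they have to be found in the camera images.
- vase: Green glass bud vase, 102 mm high, 250 g: round foot 68 mm across up to 30 mm high, shoulder narrowing to a straight round neck 40 mm across between 54 and 92 mm height, lip 48 mm across above. Closed solid. Origin: centre of the underside; z up.
- plug: Stainless steel sink plug: disc 46 mm across and 12 mm thick, with an upright round knob 18 mm across rising from it to 52 mm height; 110 g. Origin: centre of the underside; z up along the knob.
- brush: Scrubbing brush lying bristles down: dark wooden back 100 mm (x) by 46 mm (y), between 24 and 46 mm height, over a stiff white bristle block 92 x 38 mm, 24 mm high; 120 g. Either way round is alike. Origin: centre of the underside; x along the length, z up.
- spoon: Chunky dark wooden spoon lying flat, 50 g: round open bowl 49 mm across and 16 mm high; straight square-section handle 14 mm wide and 14 mm high, running from the bowl along -x to 171 mm from the origin. Bowl and handle have their undersides in one plane. Origin: centre of the bowl's underside; x points from the handle to the bowl, z up. Balances about 50 mm from the origin towards the handle.
- pot_holder: Round black silicone pot holder, fixed, 124 mm across and 5 mm thick with a small tab (to 83 mm from the centre, along -x). On it a raised ring, 88 mm inside and 100 mm outside diameter, its top 12 mm high; the floor inside the ring is 5 mm high. Origin: centre of the underside. For the vase.
- plug_dish: Small white ceramic round dish, fixed: 76 to 82 mm outside, 64 mm inside diameter, rim 12 mm high, inner floor 5 mm high. Origin: centre of the underside. For the plug.
- caddy: Stainless steel dish rack caddy, fixed: a shallow tray 126 mm (x) by 72 mm (y) outside, 120 by 66 mm inside, walls 14 mm high, inner floor 4 mm high; a wire loop 44 mm wide stands on each short end to 32 mm height. Origin: centre of the underside; x along its length. For the brush, lengthwise, either way round.
- spoon_rest: Dark wooden spoon rest, fixed, flat floor 8 mm high throughout: a broad round end 82 mm across with a raised rim (68 mm inside diameter, its top 16 mm high) open on the neck side, and a rimless neck 50 mm wide running along -x to 180 mm from the origin. Origin: underside, at the centre of the broad round end; x points from the neck to the round end. For the spoon, bowl in the round end, handle along the neck.
- jar: Bystander, loose: small amber glass jar with a metal lid, 46 mm across, 62 mm high. Origin: centre of the underside. To be left where it stands.
- egg_cup: Bystander, loose: small blue ceramic egg cup, open, 48 mm across the rim, 50 mm high. Origin: centre of the underside. To be left where it stands.
There are look-alikes about, which are no part of the job. What is shaped like the vase but purple is not meant.

How it is judged:
By the outcome, as a careful person would: the job done as asked, in the order asked, and still so for the second after the job is handed in, with the robot touching nothing.
It also fails if it takes over 120 s, if anything falls off the work surface, if the arm or the gripper's body presses on something with over 40 N, if the wrist force passes 120 N, or if a joint passes its speed limit or range.

## Working session

There is one attempt and no reset: what is moved stays moved. The work goes in short steps, Python scripts to look and compute and a tool call to move; the robot and the scene stay as the last step left them, time stands still between calls to the robot, and variables do not carry over. Pictures are saved under pics/ and viewed, and the job is handed in when it is done.

Besides the shell and the picture viewer there is one more tool, called after "Request:" as name([rows], argument=value, ...), one row to a line, values as JSON. jog_arm: Moves the arm, as the interface text tells. Its arguments: {"type":"object","properties":{"targets":{"type":"array"},"squeeze":{"type":"number"}},"required":["targets"]}

```bash
ls; mkdir -p pics; cat > h.py <<'E'
import numpy as np, cv2, json
from scipy.spatial.transform import Rotation as R
from bench import get_state,get_image,camera_info
def save(n,im): cv2.imwrite('pics/'+n,im[...,::-1])
E
python3 - <<'E'
from h import *
s=get_state(); print(s)
for n in ['scene','side','wrist']:
    im,d=get_image(n); save(n+'0.png',im); np.savez('%s0.npz'%n,im=im,d=d)
    c=camera_info(n); print(n,c)
E
```

```text
pics
{'time': 0.0, 'joint_positions': array([-1.29691735,  0.3218346 , -0.07008817,  1.45166532,  0.02258592,
        1.3707676 , -0.05686604]), 'qd': array([ 6.40215173e-04, -5.61637804e-04,  9.69649219e-05, -7.96322842e-05,
       -4.33422475e-04,  7.56889051e-04, -1.39436918e-03]), 'joint_torque': array([ 2.62174963e-04, -4.91278625e+01, -4.03711153e-01, -3.12537718e+01,
       -6.39635813e-02,  4.33050294e-02,  1.68284414e-04]), 'position': array([0.16687324, 0.62769259, 0.24045881]), 'tool_rot': array([-1.01700462,  1.32241788,  1.01498096]), 'ft_force': array([ 0.28196787, -0.33831347,  0.6516643 ]), 'torque': array([0.04692441, 0.01326398, 0.00163771]), 'grip_width': 1.000113572100697}
scene {'intrinsics': array([[395.21153384,   0.        , 251.58915725],
       [  0.        , 395.21153384, 192.7239901 ],
       [  0.        ,   0.        ,   1.        ]]), 'k1': -0.04158622941501894, 'world_from_camera': array([[ 0.12583276, -0.81013928,  0.57257355,  1.0638874 ],
       [ 0.99205011,  0.10180263, -0.07397843, -0.06794544],
       [ 0.00164333,  0.57733056,  0.81650886,  0.9
[... 396 characters left out ...]
9686926, -0.74404787],
       [ 0.01911556,  0.78632562,  0.61751649,  0.70668526],
       [ 0.        ,  0.        ,  0.        ,  1.        ]])}
wrist {'intrinsics': array([[320.91316126,   0.        , 254.81110621],
       [  0.        , 320.91316126, 191.31927361],
       [  0.        ,   0.        ,   1.        ]]), 'k1': -0.0696000835526104, 'mount': array([[ 1.62194954e-04,  2.72883475e-01, -9.62047079e-01,
        -1.43670703e-01],
       [ 9.29292346e-04,  9.62046636e-01,  2.72883505e-01,
         7.62255493e-02],
       [ 9.99999555e-01, -9.38283315e-04, -9.75494144e-05,
        -7.54808108e-04],
       [ 0.00000000e+00,  0.00000000e+00,  0.00000000e+00,
         1.00000000e+00]])}
```

View pics/scene0.png

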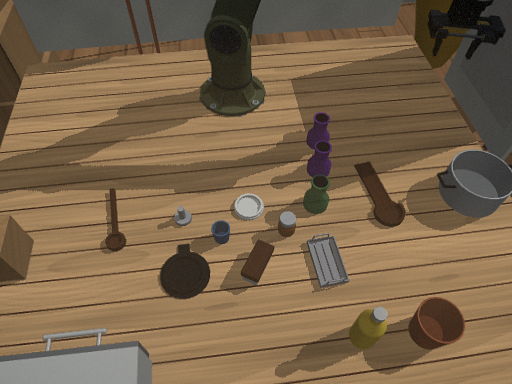

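View pics/side0.png

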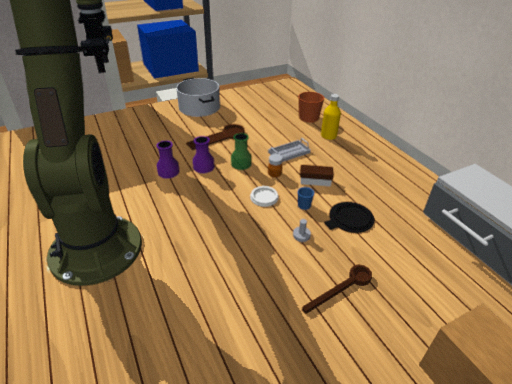

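View pics/wrist0.png

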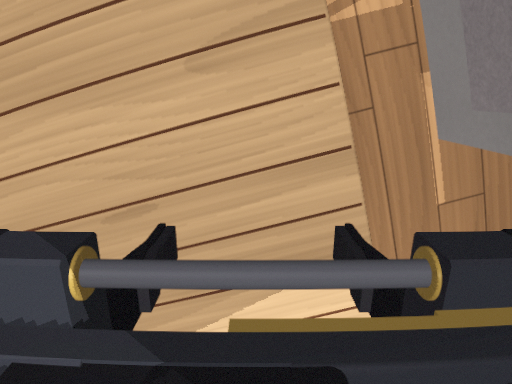

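```bash
cat >> h.py <<'E'
def undist(c,uv):
    K=c['intrinsics'];k=c['k1']
    p=(np.asarray(uv,float)-K[:2,2])/K[0,0]
    q=p.copy()
    for _ in range(12): q=p/(1+k*(q**2).sum(-1,keepdims=True))
    return q
def wfc(n,c,s=None):
    if n!='wrist': return c['world_from_camera']
    T=np.eye(4);T[:3,:3]=R.from_rotvec(s['tool_rot']).as_matrix();T[:3,3]=s['position'];return T@c['mount']
def cloud(n,d,s=None):
    c=camera_info(n);T=wfc(n,c,s)
    v,u=np.mgrid[:d.shape[0],:d.shape[1]]
    q=undist(c,np.stack([u,v],-1))
    P=np.stack([q[...,0]*d,-q[...,1]*d,-d],-1)
    W=P@T[:3,:3].T+T[:3,3]; W[d<=0]=np.nan
    return W
def ray(n,uv,z,s=None):
    c=camera_info(n);T=wfc(n,c,s);q=undist(c,uv)
    r=np.stack([q[...,0],-q[...,1],-np.ones(q.shape[:-1])],-1)@T[:3,:3].T
    o=T[:3,3]; t=(z-o[2])/r[...,2]
    return (o+r*t[...,None])[...,:2]
def px(n,P,s=None):
    c=camera_info(n);T=np.linalg.inv(wfc(n,c,s));p=np.atleast_2d(P)@T[:3,:3].T+T[:3,3]
    q=np.stack([p[:,0],-p[:,1]],-1)/-p[:,2:3]
    q=q*(1+c['k1']*(q**2).sum(-1,keepdims=True));return q*c['intrinsics'][0,0]+c['intrinsics'][:2,2]
E
python3 - <<'E'
from h import *
for n in ['scene','side']:
    z=np.load(n+'0.npz');W=cloud(n,z['d'])
    im=z['im']
    m=np.isfinite(W[...,2])&(W[...,0]>.2)&(W[...,0]<.95)&(abs(W[...,1])<.6)
    tab=m&(abs(W[...,2])<.01)
    A=np.c_[W[tab][:,:2],np.ones(tab.sum())];print(n,np.linalg.lstsq(A,W[tab][:,2],rcond=None)[0],np.median(W[tab][:,2]))
    # components above table
    hm=(m&(W[...,2]>.006)&(W[...,2]<.2)).astype(np.uint8)
    k,l,st,ce=cv2.connectedComponentsWithStats(hm)
    for i in range(1,k):
        if st[i,4]<40: continue
        p=W[l==i]; c=np.median(im[l==i],0)
        print(i,ce[i].round(),st[i,4],'min',np.nanpercentile(p,2,0).round(3),'max',np.nanpercentile(p,98,0).round(3),c)
E
```

```text
scene [-0.00129521  0.00081279  0.00056734] -0.0004142240682478704
1 [318. 164.] 1935 min [0.244 0.155 0.01 ] max [0.514 0.259 0.104] [56. 40. 52.]
5 [458. 191.] 1188 min [0.432 0.513 0.008] max [0.577 0.598 0.09 ] [67. 65. 63.]
6 [380. 196.] 1173 min [0.368 0.336 0.006] max [0.578 0.41  0.017] [70. 48. 32.]
9 [114. 225.] 498 min [ 0.376 -0.378  0.006] max [ 0.562 -0.332  0.018] [70. 49. 33.]
10 [248. 205.] 268 min [ 0.434 -0.037  0.006] max [0.509 0.037 0.015] [175.5 174.5 169. ]
22 [182. 216.] 235 min [ 0.47  -0.2    0.007] max [ 0.508 -0.16   0.053] [125. 122. 119.]
26 [287. 223.] 377 min [0.538 0.068 0.009] max [0.578 0.108 0.064] [98. 87. 84.]
27 [ 14. 248.] 1576 min [ 0.509 -0.595  0.009] max [ 0.616 -0.572  0.13 ] [100.  78.  54.]
28 [220. 231.] 321 min [ 0.535 -0.103  0.008] max [ 0.579 -0.061  0.051] [55. 55. 59.]
29 [328. 260.] 380 min [0.596 0.137 0.006] max [0.724 0.213 0.032] [102.5  99.   96. ]
30 [257. 261.] 817 min [ 0.606 -0.039  0.013] max [0.699 0.037 0.049] [73. 52. 37.]
60 [184. 273.] 397 min [ 0.601 -0.23   0.006] max [ 0.699 -0.132  0.014] [49. 41. 32.]
158 [43
[... 812 characters left out ...]
[316. 174.] 562 min [ 0.6   -0.044  0.008] max [0.686 0.03  0.047] [69. 37. 21.]
10 [475. 217.] 5960 min [ 0.79  -0.514  0.019] max [ 0.94  -0.268  0.132] [78. 79. 76.]
11 [264. 195.] 166 min [ 0.433 -0.041  0.006] max [0.506 0.032 0.013] [187.  187.5 183.5]
12 [305. 197.] 295 min [ 0.535 -0.108  0.008] max [ 0.577 -0.064  0.05 ] [31. 54. 81.]
20 [350. 216.] 703 min [ 0.572 -0.237  0.006] max [ 0.7   -0.131  0.015] [22. 22. 22.]
26 [302. 231.] 241 min [ 0.466 -0.203  0.008] max [ 0.505 -0.162  0.054] [127. 127. 129.]
32 [342. 286.] 771 min [ 0.369 -0.383  0.007] max [ 0.557 -0.336  0.018] [61. 32. 17.]
34 [452. 335.] 1341 min [ 0.503 -0.6    0.012] max [ 0.609 -0.577  0.133] [166. 120.  65.]
```

```bash
python3 - <<'E'
from h import *
a=np.load('scene0.npz')['im'][100:300,90:420]
save('sc_crop.png',cv2.resize(a,None,fx=2.4,fy=2.4,interpolation=cv2.INTER_CUBIC))
E
```

```text
(no output)
```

View pics/sc_crop.png

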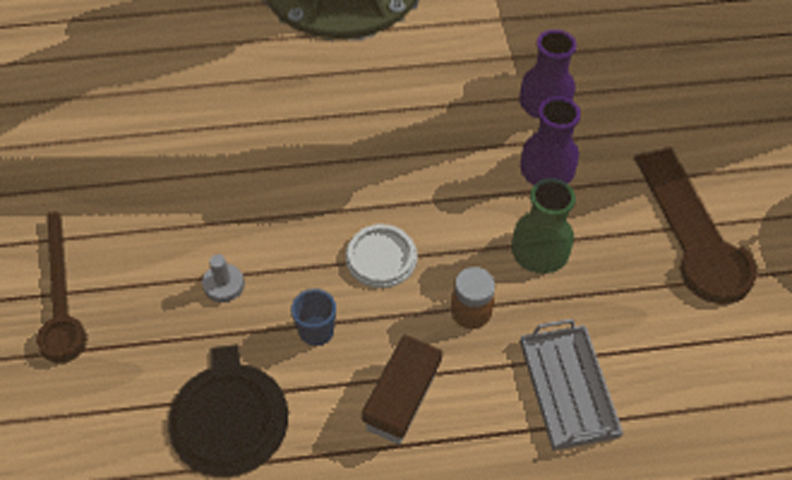

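```bash
cat > m.py <<'E'
from h import *
def circ(P):
    (c,r)=cv2.minEnclosingCircle((P*1000).astype(np.float32)); return np.round(c,1),round(r,1)
def rect(P):
    r=cv2.minAreaRect((P*1000).astype(np.float32)); return np.round(r[0],1),np.round(r[1],1),round(r[2],1)
def big(m):
    k,l,st,_=cv2.connectedComponentsWithStats(m.astype(np.uint8)); return l==1+np.argmax(st[1:,4]) if k>1 else m
def fitc(P):
    A=np.c_[2*P,np.ones(len(P))];x=np.linalg.lstsq(A,(P**2).sum(1),rcond=None)[0];return (x[:2]*1000).round(1),round(1000*np.sqrt(x[2]+x[0]**2+x[1]**2),1)
def run(n,im,d,s=None):
    W=cloud(n,d,s);z=W[...,2]
    def box(x0,x1,y0,y1,z0,z1): return (W[...,0]>x0)&(W[...,0]<x1)&(W[...,1]>y0)&(W[...,1]<y1)&(z>z0)&(z<z1)
    def P(m): return W[m][:,:2]
    print(n)
    m=box(.4,.54,.12,.24,.096,.2); print('vase lip',circ(P(big(m))),np.nanmax(W[m][:,2]))
    m=box(.44,.54,-.22,-.14,.045,.1); print('plug knob',circ(P(m)),P(m).mean(0)*1000)
    m=box(.44,.54,-.22,-.14,.006,.1); print('plug all',circ(P(m)))
    m=box(.57,.72,-.07,.07,.041,.1); print('brush',rect(P(big(m))))
    m=box(.34,.6,-.42,-.3,.006,.1); p=P(big(m)); print('spoon',rect(p),circ(P(big(m)&(W[...,0]>.52)&(z>.008))))
    h=p[p[:,0]<.48]; l=cv2.fitLine(h.astype(np.float32),cv2.DIST_HUBER,0,.01,.01).ravel(); print(' handle dir',np.degrees(np.arctan2(l[1],l[0])),l[2:])
    m=box(.55,.75,-.26,-.1,.0085,.03); print('pot ring',circ(P(big(m))),fitc(P(m)))
    m=box(.4,.54,-.06,.06,.0085,.03); print('dish',circ(P(big(m))),fitc(P(m)))
    m=box(.57,.75,.11,.24,.0075,.06); print('caddy',rect(P(big(m))))
    m=box(.32,.62,.3,.45,.005,.03); p=P(big(m)); print('rest',rect(p))
    m2=m&(z>.0125); print(' rim',circ(P(m2)),fitc(P(m2)))
    h=p[p[:,0]<.47]; l=cv2.fitLine(h.astype(np.float32),cv2.DIST_HUBER,0,.01,.01).ravel(); print(' neck dir',np.degrees(np.arctan2(l[1],l[0])),l[2:])
    m=box(.5,.61,.05,.125,.045,.1); print('jar',circ(P(m)))
    m=box(.5,.61,-.125,-.04,.04,.1); print('egg',circ(P(m)))
    m=box(.22,.4,.12,.28,.096,.2); print('purple lips',circ(P(m)))
E
python3 - <<'E'
from m import *
for n in ['scene','side']:
    z=np.load(n+'0.npz'); run(n,z['im'],z['d'])
E
```

```text
scene
vase lip (array([482.5, 185. ]), 25.1) 0.10570920678577989
plug knob (array([ 488. , -181.1]), 9.5) [ 487.96231665 -180.62261823]
plug all (array([ 488.3, -180.9]), 24.5)
brush (array([650.4,  -0. ]), array([ 46.4, 100.5]), 57.1)
spoon (array([ 468.4, -371.3]), array([195.1,  50.5]), 13.6) (array([ 538.8, -354.8]), 25.9)
 handle dir 7.038557 [ 0.42558968 -0.36801222]
pot ring (array([ 649.2, -182.7]), 52.9) (array([ 647. , -178.1]), np.float64(48.3))
dish (array([4.71e+02, 1.00e-01]), 39.5) (array([471.4,   0. ]), np.float64(35.1))
caddy (array([659.3, 175.3]), array([129.6,  74.3]), 3.9)
rest (array([472.7, 361.6]), array([221.8,  82.3]), 12.9)
 rim (array([475.4, 366.3]), 107.8) (array([500.5, 369.9]), np.float64(67.1))
 neck dir 7.8362203 [0.4164853 0.3596546]
jar (array([555.5,  90.4]), 22.2)
egg (array([556.8, -80.8]), 24.5)
purple lips (array([309.4, 224.6]), 80.6)
side
vase lip (array([482.7, 179.9]), 25.0) 0.10365710602806699
plug knob (array([ 486.6, -182.8]), 9.7) [ 485.36881179 -183.86438908]
plug all (array([ 484. , -181.7]), 23.3)
brush (array([647.1,  -2.7]), array([51.7, 94.7]), 54.4)
spoon (array([ 465.3, -373.9]), array([196.6,  50.9]), 13.2) (array([ 536.6, -356.4]), 26.3)
 handle dir 7.453477 [ 0.4318151  -0.37217784]
pot ring (array([ 650.3, -180.1]), 55.2) (array([ 628. , -165.2]), np.float64(57.7))
dish (array([470.6,  -4.2]), 39.8) (array([470.9,  -4.2]), np.float64(35.3))
caddy (array([658.9, 171.2]), array([130.6,  79. ]), 2.1)
rest (array([505.1, 373.6]), array([151.1,  80.9]), 0.5)
 rim (array([544.2, 374. ]), 42.1) (array([539.5, 372.1]), np.float64(37.4))
 neck dir 70.01427 [0.45535898 0.36218122]
jar (array([556.6,  84.3]), 22.9)
egg (array([556.1, -84. ]), 25.0)
purple lips (array([309.9, 222.7]), 79.1)
```

```bash
cat >> h.py <<'E'
def plan(x,y,z,yaw_deg):
    """tool shift/turn to reach TCP xyz with fingers down, jaw axis at yaw (mod 180 nearest)"""
    s=get_state();M=R.from_rotvec(s['tool_rot']).as_matrix();p=s['position']
    best=None
    for a in (yaw_deg,yaw_deg+180):
        a=np.radians(a);zx=np.array([np.cos(a),np.sin(a),0]);xx=np.array([0,0,-1.]);T=np.c_[xx,np.cross(zx,xx),zx]
        w=np.degrees(R.from_matrix(M.T@T).as_rotvec())
        if best is None or np.linalg.norm(w)<np.linalg.norm(best[0]): best=(w,T)
    w,T=best
    d=np.array([x,y,z])-p
    print('t',round(s['time'],2),'pos',p.round(4),'jaw yaw',np.degrees(np.arctan2(M[1,2],M[0,2])).round(1),'grip',round(s['grip_width']*8.7,2),'F',s['ft_force'].round(1),'q',s['joint_positions'].round(2))
    print('turn deg',w.round(2),'shift cm before turn',(M.T@d*100).round(2),'after turn',(T.T@d*100).round(2)); return T
E
python3 - <<'E'
from h import *
plan(.4826,.1825,.24,90)
M=R.from_rotvec(get_state()['tool_rot']).as_matrix();print(M.round(3))
E
```

```text
t 0.15 pos [0.1669 0.6278 0.2407] jaw yaw 75.1 grip 8.67 F [0.5 0.4 0.5] q [-1.3   0.32 -0.07  1.45  0.02  1.37 -0.06]
turn deg [-14.89  -0.09  -0.  ] shift cm before turn [  0.13 -41.95 -34.93] after turn [  0.07 -31.57 -44.53]
[[-0.    -0.966  0.257]
 [-0.001  0.257  0.966]
 [-1.    -0.    -0.001]]
```

Request:
jog_arm([
  [9, 0, 0, 0, 0, 0, 8.7],
  [9, 0, 0, 0, 0, 0, 8.7],
  [9, 0, 0, 0, 0, 0, 8.7],
  [9, 0, 0, 0, 0, 0, 8.7],
  [9, 0, 0, 0, 0, 0, 8.7],
])

```text
time: 0.78
position: [0.1669, 0.628, 0.2411]
tool_rot: [-0.409, 1.532, 0.407]
ft_force: [-0.5, 0.1, 0.6]
grip_width: 0.999
```

Request:
jog_arm([
  [0, 0, 0, 0, -5.4, 0.5, 8.7],
  [0, 0, 0, 0, -5.4, 0.5, 8.7],
  [0, 0, 0, 0, -5.4, 0.5, 8.7],
  [0, 0, 0, 0, -5.4, 0.5, 8.7],
  [0, 0, 0, 0, -5.4, 0.5, 8.7],
  [0, 0, 0, 0, -5.4, 0.5, 8.7],
  [0, 0, 0, 0, -5.4, 0.5, 8.7],
  [0, 0, 0, 0, -5.4, 0.5, 8.7],
  [0, 0, 0, 0, -5.4, 0.5, 8.7],
  [0, 0, 0, 0, 0, 0, 8.7],
])

```text
time: 2.02
position: [0.4523, 0.2255, 0.2417]
tool_rot: [-0.406, 1.532, 0.404]
ft_force: [0.1, 1.5, 0.5]
grip_width: 1.001
```

```bash
python3 - <<'E'
from h import *
plan(.4826,.1825,.24,30)
s=get_state();im,d=get_image('wrist');save('w1.png',im);np.savez('w1.npz',im=im,d=d,p=s['position'],r=s['tool_rot'])
W=cloud('wrist',d,s); print(np.nanmin(W[...,2]))
print(px('wrist',[[.4826,.1825,.102],[.4826,.1825,0]],s))
E
```

```text
t 2.02 pos [0.4523 0.2255 0.2417] jaw yaw 29.6 grip 8.71 F [0.1 1.5 0.5] q [-0.9   0.    0.39  1.82  0.    1.32  0.  ]
turn deg [-0.4   0.02  0.08] shift cm before turn [ 0.18 -5.24  0.51] after turn [ 0.17 -5.24  0.47]
-0.0032006316325179363
[[261.6290958  238.40599127]
 [260.06326888 204.88991613]]
```

View pics/w1.png

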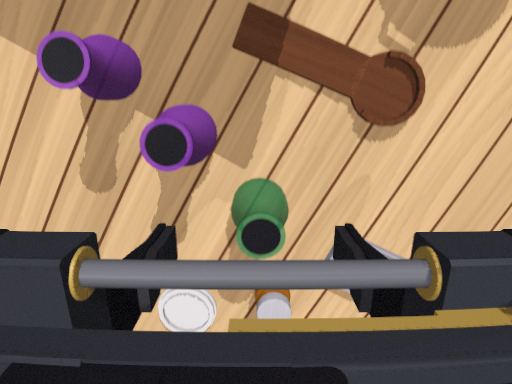

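The wrist view shows the green vase's lip at about (261,235), with two purple look-alikes at (165,143) and (63,60). The green one is the vase. The spoon rest has its round end at (388,88) and its neck end at (258,30).

```bash
python3 - <<'E'
from m import *
z=np.load('w1.npz');s=dict(position=z['p'],tool_rot=z['r']);im=z['im'].astype(int)
g=(im[...,1]>im[...,0]*1.4)&(im[...,1]>im[...,2]*1.3)&(im[...,1]>50);g[265:]=0
g=big(g);v,u=np.nonzero(g);print(u.min(),u.max(),v.min(),v.max())
# black inner lip disc
hsv=cv2.cvtColor(z['im'],cv2.COLOR_RGB2HSV)
k=(im.sum(2)<90);k[:205]=0;k[262:]=0;k[:,:225]=0;k[:,300:]=0;k=big(k)
v,u=np.nonzero(k);print('mouth',u.mean(),v.mean(),'world',ray('wrist',np.array([u.mean(),v.mean()]),.102,s))
W=cloud('wrist',z['d'],s)
m=(W[...,0]>.3)&(W[...,0]<.65)&(W[...,1]>.28)&(W[...,1]<.47)&(W[...,2]>.005)&(W[...,2]<.03);m=big(m)
p=W[m];print('rest n',m.sum(),'rect',rect(p[:,:2]))
r=p[p[:,2]>.0125][:,:2];print('rim',fitc(r),circ(r))
# colour mask contour at z=.008 for neck
h=p[p[:,0]<.46][:,:2];l=cv2.fitLine(h.astype(np.float32),cv2.DIST_HUBER,0,.01,.01).ravel();print('neck',np.degrees(np.arctan2(l[1],l[0])),l[2:],rect(h))
E
```

```text
232 286 179 257
mouth 254.5 235.0 world [0.47490133 0.18219685]
rest n 10488 rect (array([469.9, 361. ]), array([221.5,  82.5]), 12.0)
rim (array([537.7, 375.2]), np.float64(37.6)) (array([538.7, 375.3]), 41.7)
neck 9.200578 [0.40948102 0.35836524] (array([411.5, 358.4]), array([104.3,  50.8]), 8.2)
```

Request:
jog_arm([
  [0, 0, 0, 0, -5.2, 0.4, 8.7],
  [0, 0, 0, 0, 0, 0, 8.7],
  [0, 0, 0, 0, 0, 0, 8.7],
])

```text
time: 2.45
position: [0.4785, 0.1889, 0.2413]
tool_rot: [-0.413, 1.532, 0.414]
ft_force: [-0.7, 0.8, 0.1]
grip_width: 0.996
```

```bash
python3 - <<'E'
from h import *
plan(.482,.183,.0755,30)
s=get_state();im,d=get_image('wrist');save('w2.png',im[150:])
E
```

```text
t 2.45 pos [0.4785 0.1889 0.2413] jaw yaw 30.2 grip 8.67 F [-0.7  0.8  0.1] q [-0.86  0.02  0.44  1.8  -0.01  1.32  0.11]
turn deg [ 0.21 -0.02 -0.05] shift cm before turn [ 1.658e+01 -7.000e-01  1.000e-02] after turn [ 1.658e+01 -6.800e-01  1.000e-02]
```

View pics/w2.png

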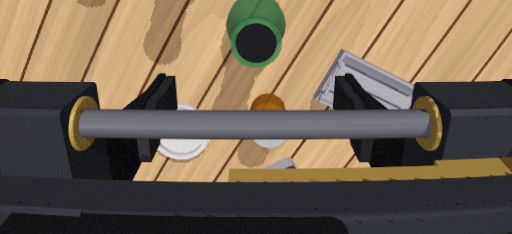

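Request:
jog_arm([
  [0, 0, 0, 4, -0.7, 0, 8.7],
  [0, 0, 0, 4, 0, 0, 8.7],
  [0, 0, 0, 4, 0, 0, 8.7],
  [0, 0, 0, 2.5, 0, 0, 8.7],
  [0, 0, 0, 2, 0, 0, 8.7],
  [0, 0, 0, 0, 0, 0, 8.7],
  [0, 0, 0, 0, 0, 0, 8.7],
])

```text
time: 3.38
position: [0.483, 0.1825, 0.0773]
tool_rot: [-0.413, 1.53, 0.413]
ft_force: [0.7, 0.2, 0.7]
grip_width: 0.997
```

```bash
python3 - <<'E'
from h import *
plan(.482,.183,.0755,30)
s=get_state();im,d=get_image('side');save('s2.png',cv2.resize(im[60:230,150:350],None,fx=3,fy=3))
E
```

```text
t 3.38 pos [0.483  0.1825 0.0773] jaw yaw 30.2 grip 8.67 F [0.7 0.2 0.7] q [-0.82  0.19  0.45  1.98 -0.1   0.99  0.2 ]
turn deg [ 0.2   0.06 -0.02] shift cm before turn [ 0.18  0.09 -0.06] after turn [ 0.18  0.09 -0.06]
```

View pics/s2.png

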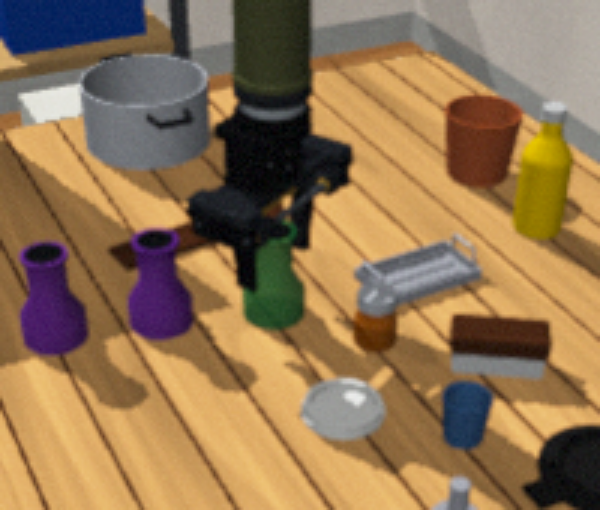

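The jaws straddle the vase's neck, with the lip between them. Closing now.

Request:
jog_arm([
  [0, 0, 0, 0, 0, 0, 3.5],
  [0, 0, 0, 0, 0, 0, 3.5],
  [0, 0, 0, 0, 0, 0, 3.5],
  [0, 0, 0, 0, 0, 0, 3.5],
  [0, 0, 0, 0, 0, 0, 3.5],
  [0, 0, 0, 0, 0, 0, 3.5],
], squeeze=25)

```text
time: 4.18
position: [0.4831, 0.1815, 0.0767]
tool_rot: [-0.412, 1.531, 0.412]
ft_force: [0.8, 0.3, -0.7]
grip_width: 0.532
```

Request:
jog_arm([
  [0, 0, 0, 0, 0, 0, 3.5],
  [0, 0, 0, 0, 0, 0, 3.5],
  [0, 0, 0, 0, 0, 0, 3.5],
])

```text
time: 4.55
position: [0.483, 0.1814, 0.0766]
tool_rot: [-0.412, 1.531, 0.412]
ft_force: [1.0, 0.1, -0.1]
grip_width: 0.533
```

Request:
jog_arm([
  [0, 0, 0, -1, 0, 0, 3.5],
  [0, 0, 0, -1, 0, 0, 3.5],
  [0, 0, 0, -1, 0, 0, 3.5],
  [0, 0, 0, 0, 0, 0, 3.5],
])

```text
time: 5.05
position: [0.4836, 0.1817, 0.1078]
tool_rot: [-0.411, 1.529, 0.413]
ft_force: [1.1, -0.1, -1.7]
grip_width: 0.531
```

```bash
python3 - <<'E'
from h import *
plan(.482,.183,.0755,30)
im,d=get_image('side');a=cv2.resize(im[60:230,150:350],None,fx=2,fy=2)
im,d=get_image('wrist');save('w3.png',np.hstack([a,im[-340:,120:400]]))
E
```

```text
t 5.05 pos [0.4836 0.1817 0.1078] jaw yaw 30.1 grip 4.62 F [ 1.1 -0.1 -1.7] q [-0.83  0.15  0.45  1.95 -0.08  1.05  0.18]
turn deg [ 0.12  0.13 -0.01] shift cm before turn [ 3.23  0.19 -0.08] after turn [ 3.23  0.19 -0.07]
```

View pics/w3.png

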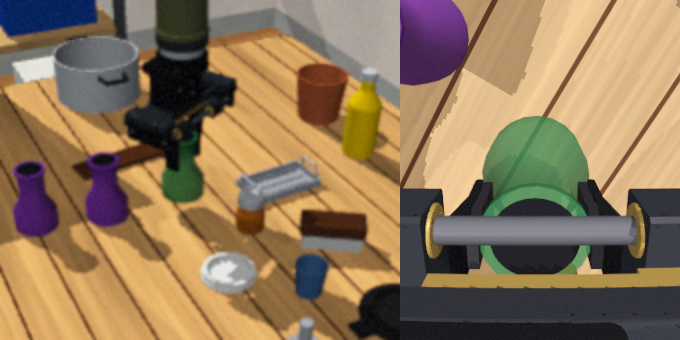

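Request:
jog_arm([
  [0, 0, 0, -3, 0, 0, 3.5],
  [0, 0, 0, -3, 0, 0, 3.5],
  [0, 0, 0, -2, -1, 0, 3.5],
  [0, 0, 0, 0, -3, 0, 3.5],
  [0, 0, 0, 0, -4, -0.5, 3.5],
  [0, 0, 0, 0, -4, -0.5, 3.5],
  [0, 0, 0, 0, -4, -0.5, 3.5],
  [0, 0, 0, 0, -4, -0.5, 3.5],
  [0, 0, 0, 0, -4, -0.5, 3.5],
  [0, 0, 0, 0, -4, -0.5, 3.5],
], squeeze=30)

```text
time: 6.4
position: [0.5975, -0.0769, 0.1859]
tool_rot: [-0.412, 1.532, 0.413]
ft_force: [0.6, -0.3, -1.5]
grip_width: 0.527
```

Request:
jog_arm([
  [0, 0, 0, 0, -4, -0.4, 3.5],
  [0, 0, 0, 0, -4, -0.4, 3.5],
  [0, 0, 0, 0, -2, 0, 3.5],
  [0, 0, 0, 0, -1, 0, 3.5],
  [0, 0, 0, 0, 0, 0, 3.5],
  [0, 0, 0, 0, 0, 0, 3.5],
])

```text
time: 7.15
position: [0.6455, -0.1735, 0.1863]
tool_rot: [-0.412, 1.531, 0.414]
ft_force: [0.6, 0.9, -2.3]
grip_width: 0.533
```

```bash
python3 - <<'E'
from m import *
plan(.649,-.180,.0816,30)
s=get_state();im,d=get_image('wrist');save('w4.png',im)
im,d=get_image('scene');save('sc4.png',cv2.resize(im[150:330,100:360],None,fx=3,fy=3))
E
```

```text
t 7.15 pos [ 0.6455 -0.1735  0.1863] jaw yaw 30.2 grip 4.64 F [ 0.6  0.9 -2.3] q [-0.28  0.45  0.68  1.49 -0.29  1.3   0.95]
turn deg [ 0.2   0.01 -0.08] shift cm before turn [10.47 -0.75 -0.03] after turn [10.47 -0.73 -0.02]
```

View pics/w4.png

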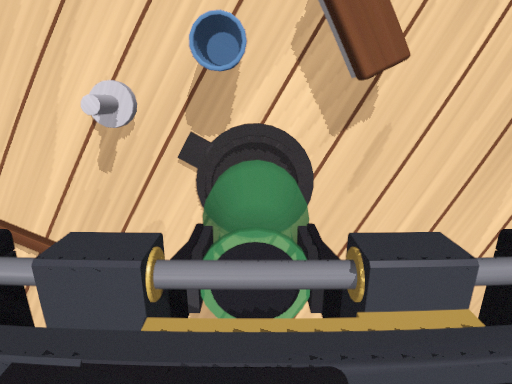

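View pics/sc4.png

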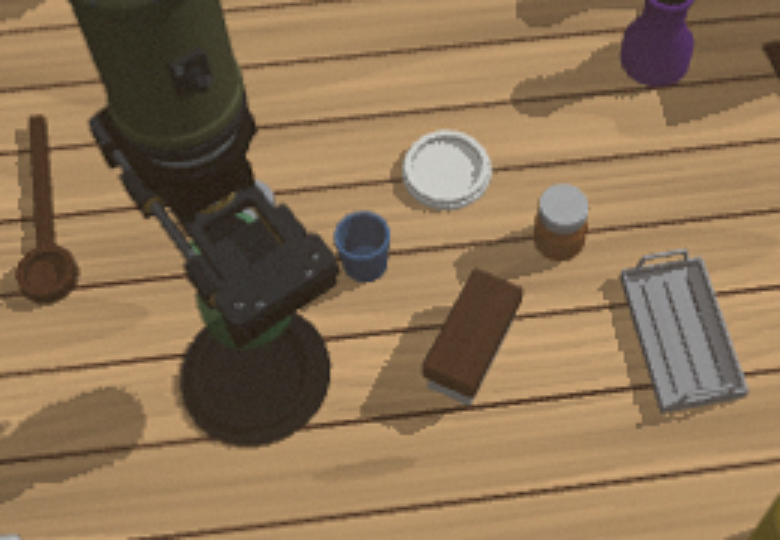

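```bash
python3 - <<'E'
from m import *
s=get_state()
y=R.from_rotvec(s['tool_rot']).as_matrix()[:2,1]
print(ray('wrist',np.array([255.,125.]),.005,s)-.062*y, y)
print(ray('wrist',np.array([[197.,178.],[312.5,178]]),.005,s))
E
```

```text
[ 0.64953444 -0.1830073 ] [-0.50323112  0.86415142]
[[ 0.59344502 -0.20689869]
 [ 0.69756462 -0.14611242]]
```

Request:
jog_arm([
  [0, 0, 0, 2, -0.8, 0, 3.5],
  [0, 0, 0, 3, 0, 0, 3.5],
  [0, 0, 0, 3, 0, 0, 3.5],
  [0, 0, 0, 1.5, 0, 0, 3.5],
  [0, 0, 0, 0.3, 0, 0, 3.5],
  [0, 0, 0, 0.3, 0, 0, 3.5],
  [0, 0, 0, 0, 0, 0, 3.5],
  [0, 0, 0, 0, 0, 0, 3.5],
])

```text
time: 8.25
position: [0.6502, -0.1821, 0.0865]
tool_rot: [-0.412, 1.53, 0.411]
ft_force: [0.3, 0.0, -2.8]
grip_width: 0.531
```

```bash
python3 - <<'E'
from m import *
plan(.649,-.181,.0816,30)
im,d=get_image('side');save('s5.png',cv2.resize(im[150:290,260:440],None,fx=4,fy=4))
E
```

```text
t 8.25 pos [ 0.6502 -0.1821  0.0865] jaw yaw 30.1 grip 4.62 F [ 0.3  0.  -2.8] q [-0.24  0.55  0.64  1.58 -0.35  1.13  1.01]
turn deg [0.12 0.07 0.05] shift cm before turn [ 0.49  0.16 -0.05] after turn [ 0.49  0.16 -0.05]
```

View pics/s5.png

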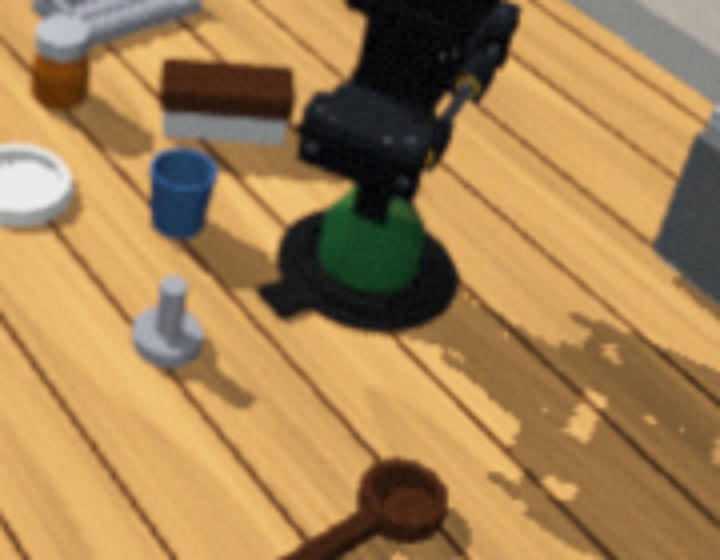

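Centred inside the ring. Lowering the last 5 mm gently.

Request:
jog_arm([
  [0, 0, 0, 0.2, 0, 0, 3.5],
  [0, 0, 0, 0.2, 0, 0, 3.5],
  [0, 0, 0, 0.1, 0, 0, 3.5],
  [0, 0, 0, 0, 0, 0, 3.5],
  [0, 0, 0, 0, 0, 0, 3.5],
])

```text
time: 8.93
position: [0.6501, -0.182, 0.0815]
tool_rot: [-0.412, 1.53, 0.412]
ft_force: [-2.0, 1.0, 5.1]
grip_width: 0.531
```

Request:
jog_arm([
  [0, 0, 0, 0, 0, 0, 5.5],
  [0, 0, 0, 0, 0, 0, 7],
  [0, 0, 0, 0, 0, 0, 8.7],
  [0, 0, 0, 0, 0, 0, 8.7],
  [0, 0, 0, 0, 0, 0, 8.7],
  [0, 0, 0, -3, 0, 0, 8.7],
  [0, 0, 0, -5, 0, 0, 8.7],
  [0, 0, 0, -5, 0, 0, 8.7],
  [0, 0, 0, 0, 0, 0, 8.7],
])

```text
time: 10.05
position: [0.652, -0.1834, 0.2159]
tool_rot: [-0.415, 1.523, 0.408]
ft_force: [1.2, 0.1, -0.4]
grip_width: 0.996
```

```bash
python3 - <<'E'
from m import *
plan(.4865,-.182,.2,30)
im,d=get_image('side');W=cloud('side',d);m=(W[...,2]>.1)&(abs(W[...,0]-.65)<.05)&(abs(W[...,1]+.18)<.05)&(W[...,2]<.115);print('lip',circ(W[m][:,:2]),m.sum())
save('s6.png',cv2.resize(im[150:290,260:440],None,fx=4,fy=4))
E
```

```text
t 10.05 pos [ 0.652  -0.1834  0.2159] jaw yaw 30.1 grip 8.66 F [ 1.2  0.1 -0.4] q [-0.26  0.44  0.69  1.44 -0.28  1.35  0.96]
turn deg [0.1  0.39 0.34] shift cm before turn [  1.44   8.43 -14.26] after turn [  1.59   8.4  -14.27]
lip (array([ 646.5, -181.7]), 25.7) 178
```

View pics/s6.png

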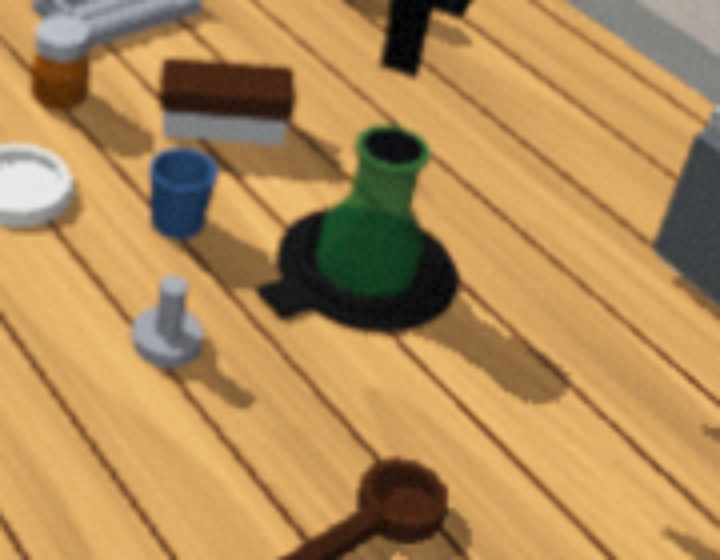

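Request:
jog_arm([
  [0, 0, 0, 0, 2, -2, 5],
  [0, 0, 0, 0, 2, -3.3, 5],
  [0, 0, 0, 0, 2, -3, 5],
  [0, 0, 0, 0, 2, -3, 5],
  [0, 0, 0, 0, 0.4, -3, 5],
  [0, 0, 0, 0, 0, 0, 5],
  [0, 0, 0, 0, 0, 0, 5],
])

```text
time: 10.98
position: [0.484, -0.1803, 0.2099]
tool_rot: [-0.412, 1.532, 0.413]
ft_force: [-0.8, 0.0, 0.2]
grip_width: 0.572
```

```bash
python3 - <<'E'
from m import *
plan(.4865,-.182,.038,30)
s=get_state();im,d=get_image('wrist');save('w7.png',im)
W=cloud('wrist',d,s)
m=(W[...,2]>.044)&(abs(W[...,0]-.487)<.03)&(abs(W[...,1]+.182)<.03)&(W[...,2]<.07);print('knob',circ(W[m][:,:2]),m.sum(),W[m].mean(0))
E
```

```text
t 10.97 pos [ 0.484  -0.1803  0.2099] jaw yaw 30.2 grip 4.98 F [-0.8  0.   0.2] q [-0.41  0.05  0.74  1.84 -0.04  1.26  0.87]
turn deg [ 0.15 -0.01 -0.04] shift cm before turn [17.18 -0.28  0.14] after turn [17.19 -0.27  0.13]
knob (array([ 484.8, -181.6]), 9.0) 278 [ 0.48440771 -0.18099177  0.05197174]
```

View pics/w7.png

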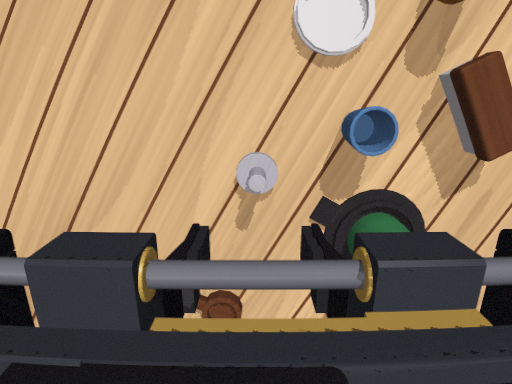

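Request:
jog_arm([
  [0, 0, 0, 4, -0.1, 0, 5],
  [0, 0, 0, 5, 0, 0, 5],
  [0, 0, 0, 4, 0, 0, 5],
  [0, 0, 0, 2, 0, 0, 5],
  [0, 0, 0, 1.5, 0, 0, 5],
  [0, 0, 0, 0.7, 0, 0, 5],
  [0, 0, 0, 0, 0, 0, 5],
  [0, 0, 0, 0, 0, 0, 5],
])

```text
time: 12.02
position: [0.4851, -0.1821, 0.0393]
tool_rot: [-0.412, 1.53, 0.411]
ft_force: [-0.5, -0.2, -0.8]
grip_width: 0.576
```

```bash
python3 - <<'E'
from m import *
plan(.485,-.1815,.037,30)
E
```

```text
t 12.03 pos [ 0.4851 -0.1821  0.0393] jaw yaw 30.1 grip 5.01 F [-0.5 -0.2 -0.8] q [-0.33  0.29  0.71  2.01 -0.24  0.92  1.04]
turn deg [0.12 0.08 0.05] shift cm before turn [0.23 0.06 0.02] after turn [0.23 0.06 0.03]
```

Request:
jog_arm([
  [0, 0, 0, 0.1, 0, 0, 1.2],
  [0, 0, 0, 0, 0, 0, 1.2],
  [0, 0, 0, 0, 0, 0, 1.2],
  [0, 0, 0, 0, 0, 0, 1.2],
  [0, 0, 0, 0, 0, 0, 1.2],
  [0, 0, 0, 0, 0, 0, 1.2],
])

```text
time: 12.78
position: [0.4846, -0.1818, 0.0377]
tool_rot: [-0.412, 1.531, 0.412]
ft_force: [0.9, 0.2, 1.6]
grip_width: 0.198
```

Request:
jog_arm([
  [0, 0, 0, -1, 0, 0, 1.2],
  [0, 0, 0, -3, 0, 0, 1.2],
  [0, 0, 0, -3, 0, 0, 1.2],
  [0, 0, 0, -3, 0, 0, 1.2],
  [0, 0, 0, 0, 0, 0, 1.2],
  [0, 0, 0, 0, 0, 0, 1.2],
])

```text
time: 13.52
position: [0.4837, -0.1817, 0.1369]
tool_rot: [-0.411, 1.532, 0.413]
ft_force: [0.2, -0.2, -0.8]
grip_width: 0.199
```

```bash
python3 - <<'E'
from m import *
plan(.471,-.002,.13,30)
im,d=get_image('side');save('s8.png',cv2.resize(im[120:270,230:390],None,fx=4,fy=4))
E
```

```text
t 13.53 pos [ 0.4837 -0.1817  0.1369] jaw yaw 30.1 grip 1.73 F [ 0.2 -0.2 -0.8] q [-0.39  0.14  0.76  1.93 -0.11  1.11  0.93]
turn deg [ 0.12 -0.03 -0.06] shift cm before turn [ 0.7  16.18  7.92] after turn [ 0.69 16.19  7.89]
```

View pics/s8.png

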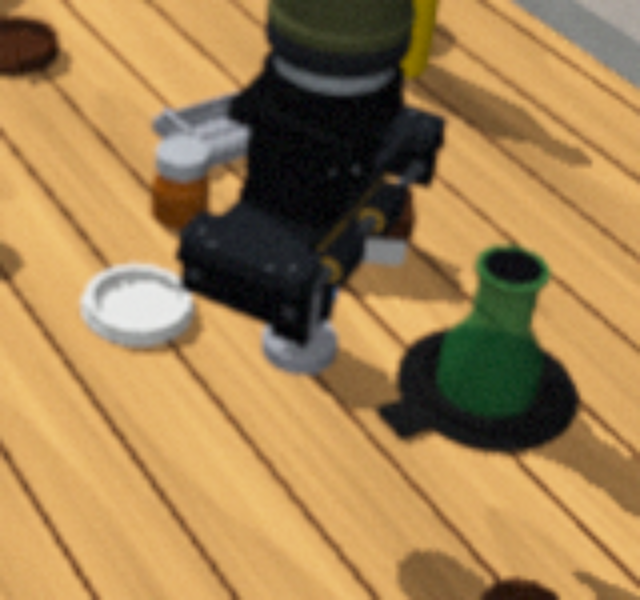

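Request:
jog_arm([
  [0, 0, 0, 0, 2, 1, 1.2],
  [0, 0, 0, 0, 4, 2, 1.2],
  [0, 0, 0, 0, 4, 2, 1.2],
  [0, 0, 0, 0, 4, 2, 1.2],
  [0, 0, 0, 0, 2.2, 0.9, 1.2],
  [0, 0, 0, 0, 0, 0, 1.2],
  [0, 0, 0, 0, 0, 0, 1.2],
])

```text
time: 14.45
position: [0.471, -0.0034, 0.1369]
tool_rot: [-0.412, 1.533, 0.411]
ft_force: [-0.2, -0.9, -1.1]
grip_width: 0.199
```

```bash
python3 - <<'E'
from m import *
plan(.471,-.002,.0427,30)
s=get_state();im,d=get_image('wrist');save('w9.png',im)
W=cloud('wrist',d,s)
m=(W[...,2]>.008)&(abs(W[...,0]-.471)<.06)&(abs(W[...,1])<.06)&(W[...,2]<.018);m=big(m);print('dish',circ(W[m][:,:2]),fitc(W[m][:,:2]),m.sum())
print(px('wrist',[[.471,-.002,.012],[.471,-.041,.012]],s))
E
```

```text
t 14.45 pos [ 0.471  -0.0034  0.1369] jaw yaw 30.1 grip 1.73 F [-0.2 -0.9 -1.1] q [-0.63  0.01  0.59  2.03 -0.01  1.11  0.49]
turn deg [ 0.05 -0.09  0.02] shift cm before turn [9.42 0.13 0.09] after turn [9.42 0.12 0.07]
dish (array([469.5,  -1.4]), 38.8) (array([469.2,  -0.9]), np.float64(35.2)) 1356
[[257.62977882 188.82087755]
 [235.75189117 225.02215639]]
```

View pics/w9.png

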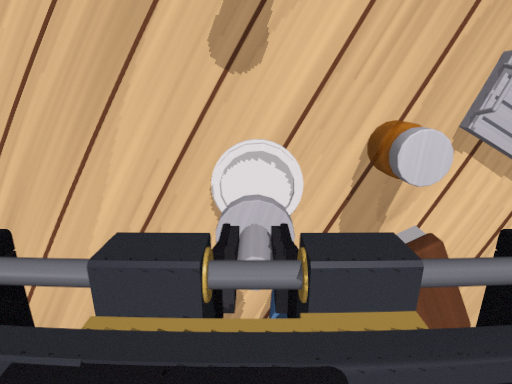

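Request:
jog_arm([
  [0, 0, 0, 3, 0.1, 0, 1.2],
  [0, 0, 0, 3, 0, 0, 1.2],
  [0, 0, 0, 2, 0, 0, 1.2],
  [0, 0, 0, 0.8, 0, 0, 1.2],
  [0, 0, 0, 0.3, 0, 0, 1.2],
  [0, 0, 0, 0.2, 0, 0, 1.2],
  [0, 0, 0, 0, 0, 0, 1.2],
  [0, 0, 0, 0, 0, 0, 1.2],
])

```text
time: 15.5
position: [0.4713, -0.0012, 0.045]
tool_rot: [-0.412, 1.53, 0.412]
ft_force: [-0.1, -0.0, -1.8]
grip_width: 0.199
```

```bash
python3 - <<'E'
from m import *
plan(.4705,-.0015,.0427,30)
im,d=get_image('side');save('s10.png',cv2.resize(im[130:250,200:350],None,fx=4,fy=4))
E
```

```text
t 15.5 pos [ 0.4713 -0.0012  0.045 ] jaw yaw 30.1 grip 1.73 F [-0.1 -0.  -1.8] q [-0.61  0.16  0.59  2.11 -0.11  0.9   0.57]
turn deg [0.12 0.06 0.01] shift cm before turn [ 0.23  0.01 -0.08] after turn [ 0.23  0.01 -0.08]
```

View pics/s10.png

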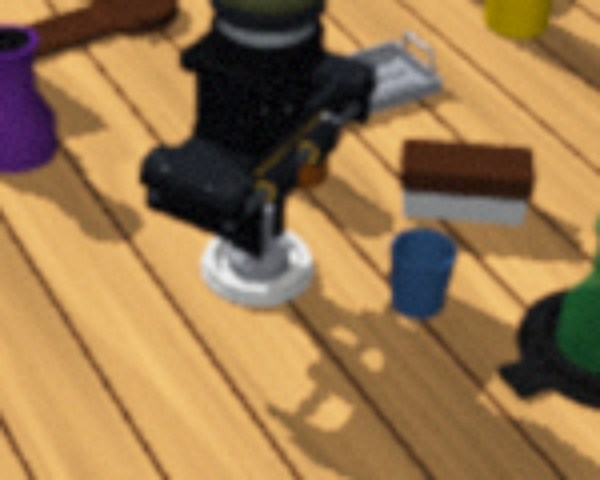

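Request:
jog_arm([
  [0, 0, 0, 0.15, 0, 0, 1.2],
  [0, 0, 0, 0.1, 0, 0, 1.2],
  [0, 0, 0, 0, 0, 0, 1.2],
  [0, 0, 0, 0, 0, 0, 1.2],
])

```text
time: 16.05
position: [0.471, -0.0012, 0.0426]
tool_rot: [-0.412, 1.531, 0.412]
ft_force: [-2.4, 0.2, 4.9]
grip_width: 0.198
```

Request:
jog_arm([
  [0, 0, 0, 0, 0, 0, 2.2],
  [0, 0, 0, 0, 0, 0, 3.5],
  [0, 0, 0, 0, 0, 0, 5],
  [0, 0, 0, 0, 0, 0, 5],
  [0, 0, 0, -2, 0, 0, 5],
  [0, 0, 0, -5, 0, 0, 5],
  [0, 0, 0, -5, 0, 0, 5],
  [0, 0, 0, -4, 0, 0, 7],
  [0, 0, 0, 0, 0, 0, 7],
])

```text
time: 17.18
position: [0.4731, -0.0011, 0.2053]
tool_rot: [-0.411, 1.524, 0.412]
ft_force: [-0.5, -0.4, -0.3]
grip_width: 0.72
```

```bash
python3 - <<'E'
from m import *
plan(.649,-.001,.2,57)
s=get_state();im,d=get_image('wrist');save('w11.png',im)
im,d=get_image('side');save('s11.png',cv2.resize(im[130:250,200:350],None,fx=4,fy=4))
E
```

```text
t 17.18 pos [ 0.4731 -0.0011  0.2053] jaw yaw 30.1 grip 6.26 F [-0.5 -0.4 -0.3] q [-0.66 -0.07  0.59  1.95  0.04  1.25  0.44]
turn deg [-26.88   0.36   0.17] shift cm before turn [ 0.65 -8.82 15.22] after turn [  0.53 -14.75   9.59]
```

View pics/w11.png

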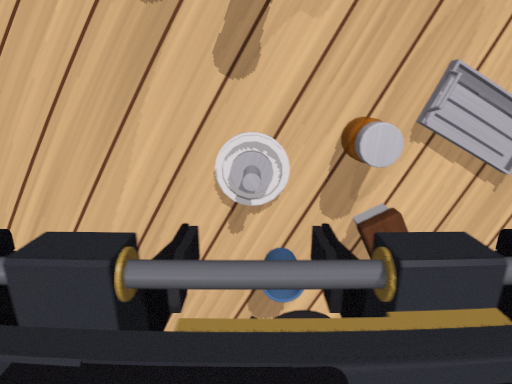

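View pics/s11.png

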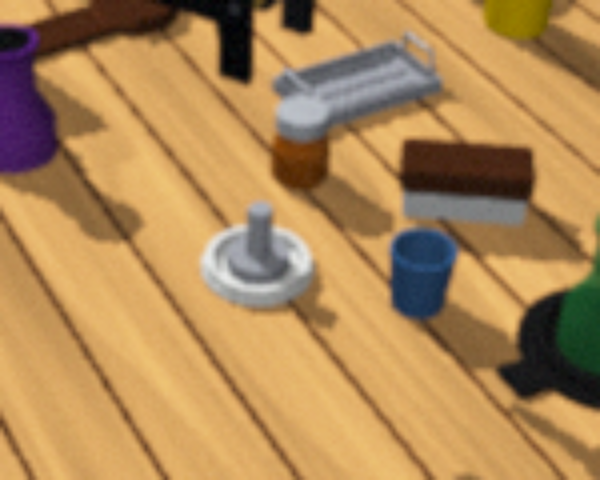

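Request:
jog_arm([
  [-9, 0, 0, 0, 0, 0, 8.7],
  [-9, 0, 0, 0, 0, 0, 8.7],
  [-9, 0, 0, 0, 0, 0, 8.7],
  [0, 0, 0, 0, -3, 2, 8.7],
  [0, 0, 0, 0, -4, 2.6, 8.7],
  [0, 0, 0, 0, -3, 2.5, 8.7],
  [0, 0, 0, 0, -1, 2.5, 8.7],
  [0, 0, 0, 0, 0, 0, 8.7],
  [0, 0, 0, 0, 0, 0, 8.7],
])

```text
time: 18.4
position: [0.614, 0.0187, 0.2005]
tool_rot: [-0.776, 1.431, 0.777]
ft_force: [1.0, -0.9, 0.6]
grip_width: 1.002
```

```bash
python3 - <<'E'
from m import *
plan(.649,-.001,.2,57)
s=get_state();im,d=get_image('wrist');save('w12.png',im)
W=cloud('wrist',d,s);z=W[...,2]
m=(z>.041)&(abs(W[...,0]-.649)<.08)&(abs(W[...,1])<.08)&(z<.055);m=big(m);print('brush',rect(W[m][:,:2]),m.sum())
m=(z>.007)&(abs(W[...,0]-.66)<.1)&(abs(W[...,1]-.175)<.07)&(z<.04);m=big(m);print('caddy',rect(W[m][:,:2]),m.sum())
E
```

```text
t 18.4 pos [0.614  0.0187 0.2005] jaw yaw 57.1 grip 8.72 F [ 1.  -0.9  0.6] q [-0.61  0.31  0.65  1.62 -0.19  1.28  1.07]
turn deg [ 0.07 -0.15 -0.11] shift cm before turn [ 0.04 -4.    0.25] after turn [ 0.05 -4.    0.25]
brush (array([644.9,   1. ]), array([46.1, 92.5]), 57.3) 4037
caddy (array([657.5, 173.7]), array([130.2,  73.8]), 3.2) 2160
```

View pics/w12.png

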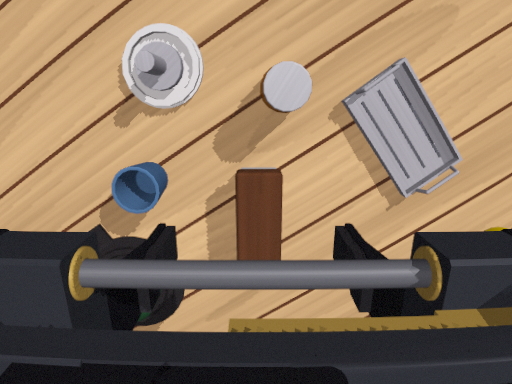

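```bash
python3 - <<'E'
from m import *
s=get_state()
c=np.array([[404,60],[460,160],[407,196],[345,100.]])
w=ray('wrist',c,.014,s);print((w*1000).round(1),w.mean(0));
for a,b in ((0,1),(3,2)):
    d=w[b]-w[a];print(np.degrees(np.arctan2(d[1],d[0])),np.linalg.norm(d))
plan(.648,-.0005,.037,57.2)
E
```

```text
[[595.1 204. ]
 [718.3 211.7]
 [722.8 144.5]
 [597.4 135.2]] [0.65839483 0.17384534]
3.5601386116480866 0.1235256343375482
4.215399429519072 0.12579686471550672
t 18.45 pos [0.6141 0.0185 0.2011] jaw yaw 57.0 grip 8.71 F [0.  0.5 0.8] q [-0.61  0.31  0.66  1.62 -0.19  1.28  1.07]
turn deg [-0.15 -0.09 -0.08] shift cm before turn [16.41 -3.9   0.27] after turn [16.41 -3.88  0.24]
```

Request:
jog_arm([
  [0, 0, 0, 1, -3.9, 0.2, 8.7],
  [0, 0, 0, 5, 0, 0, 8.7],
  [0, 0, 0, 5, 0, 0, 8.7],
  [0, 0, 0, 3, 0, 0, 8.7],
  [0, 0, 0, 1.5, 0, 0, 8.7],
  [0, 0, 0, 0.5, 0, 0, 8.7],
  [0, 0, 0, 0, 0, 0, 8.7],
  [0, 0, 0, 0, 0, 0, 8.7],
])

```text
time: 19.45
position: [0.6502, 0.0001, 0.0436]
tool_rot: [-0.777, 1.425, 0.776]
ft_force: [-0.2, 0.3, 0.0]
grip_width: 0.997
```

```bash
python3 - <<'E'
from m import *
plan(.648,-.0005,.037,57.2)
E
```

```text
t 19.45 pos [6.502e-01 1.000e-04 4.360e-02] jaw yaw 57.1 grip 8.68 F [-0.2  0.3  0. ] q [-0.5   0.54  0.6   1.67 -0.34  1.03  1.2 ]
turn deg [-0.09  0.1   0.11] shift cm before turn [ 0.66  0.16 -0.17] after turn [ 0.66  0.15 -0.17]
```

Request:
jog_arm([
  [0, 0, 0, 0.6, 0, -0.2, 8.7],
  [0, 0, 0, 0, 0, 0, 6],
  [0, 0, 0, 0, 0, 0, 4],
  [0, 0, 0, 0, 0, 0, 4],
  [0, 0, 0, 0, 0, 0, 4],
  [0, 0, 0, 0, 0, 0, 4],
  [0, 0, 0, 0, 0, 0, 4],
  [0, 0, 0, 0, 0, 0, 4],
])

```text
time: 20.45
position: [0.6483, -0.0014, 0.0362]
tool_rot: [-0.777, 1.427, 0.777]
ft_force: [0.5, 0.1, 0.4]
grip_width: 0.525
```

Request:
jog_arm([
  [0, 0, 0, -1, 0, 0, 4],
  [0, 0, 0, -4, 0, 0, 4],
  [0, 0, 0, -4, 0, 0, 4],
  [0, 0, 0, -3, 0, 0, 4],
  [-9, 0, 0, 0, 0, 0, 4],
  [-9, 0, 0, 0, 0, 0, 4],
  [-9, 0, 0, 0, 0, 0, 4],
  [-9, 0, 0, 0, 0, 0, 4],
  [0, 0, 0, 0, 0, 0, 4],
  [0, 0, 0, 0, 0, 0, 4],
])

```text
time: 21.7
position: [0.6481, -0.0018, 0.1563]
tool_rot: [-1.247, 1.184, 1.247]
ft_force: [-0.5, 0.3, -0.3]
grip_width: 0.529
```

```bash
python3 - <<'E'
from m import *
plan(.6585,.173,.16,93.7)
im,d=get_image('scene');save('sc13.png',cv2.resize(im[150:330,180:400],None,fx=3,fy=3))
E
```

```text
t 21.7 pos [ 0.6481 -0.0018  0.1563] jaw yaw 93.0 grip 4.6 F [-0.5  0.3 -0.3] q [-0.46  0.4   0.54  1.58 -0.21  1.22  1.74]
turn deg [-0.75  0.    0.01] shift cm before turn [-0.37 -1.94 17.4 ] after turn [-0.37 -2.17 17.38]
```

View pics/sc13.png

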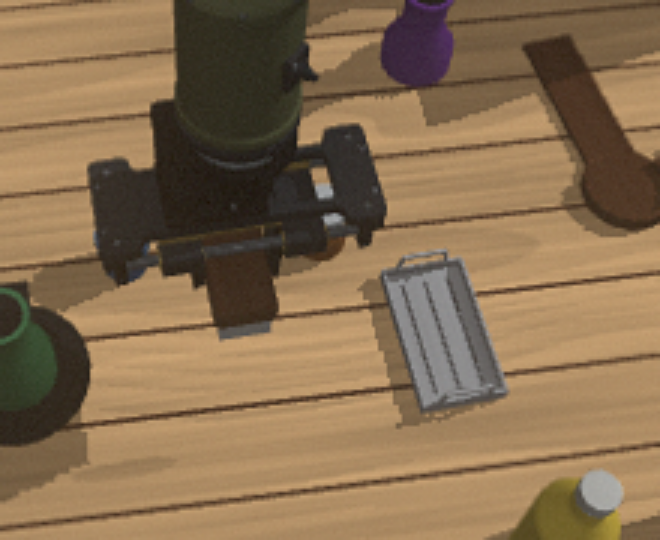

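Request:
jog_arm([
  [-0.7, 0, 0, 0, -0.3, 2, 4],
  [0, 0, 0, 0, -0.5, 4, 4],
  [0, 0, 0, 0, -0.5, 4, 4],
  [0, 0, 0, 0, -0.5, 4, 4],
  [0, 0, 0, 0, -0.3, 3.4, 4],
  [0, 0, 0, 0, 0, 0, 4],
  [0, 0, 0, 0, 0, 0, 4],
])

```text
time: 22.62
position: [0.6575, 0.1737, 0.1559]
tool_rot: [-1.259, 1.177, 1.258]
ft_force: [0.7, -0.8, -1.1]
grip_width: 0.526
```

```bash
python3 - <<'E'
from m import *
plan(.6585,.173,.0402,93.7)
s=get_state();im,d=get_image('wrist');save('w14.png',im)
im,d=get_image('scene');save('sc14.png',cv2.resize(im[150:330,230:450],None,fx=3,fy=3))
E
```

```text
t 22.62 pos [0.6575 0.1737 0.1559] jaw yaw 93.9 grip 4.58 F [ 0.7 -0.8 -1.1] q [-0.65  0.46  0.47  1.49 -0.21  1.24  1.49]
turn deg [ 0.15 -0.04 -0.02] shift cm before turn [11.57 -0.1  -0.07] after turn [11.57 -0.09 -0.08]
```

View pics/w14.png

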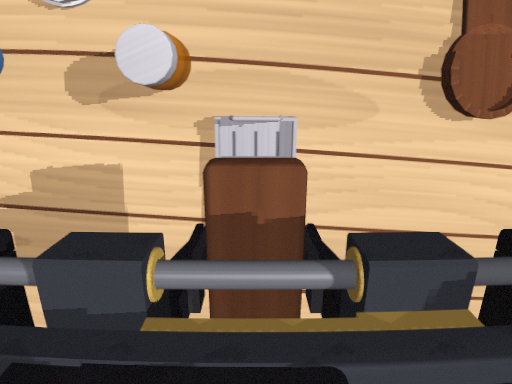

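View pics/sc14.png

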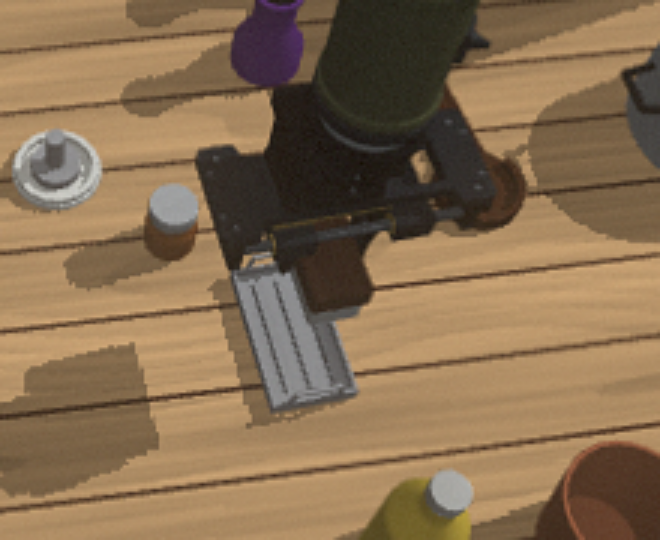

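Request:
jog_arm([
  [0, 0, 0, 3, -0.1, -0.1, 4],
  [0, 0, 0, 3, 0, 0, 4],
  [0, 0, 0, 3, 0, 0, 4],
  [0, 0, 0, 1.5, 0, 0, 4],
  [0, 0, 0, 0.5, 0, 0, 4],
  [0, 0, 0, 0, 0, 0, 4],
  [0, 0, 0, 0, 0, 0, 4],
])

```text
time: 23.6
position: [0.6597, 0.1726, 0.0475]
tool_rot: [-1.259, 1.175, 1.257]
ft_force: [0.6, 0.6, -0.3]
grip_width: 0.52
```

```bash
python3 - <<'E'
from m import *
plan(.6585,.173,.0402,93.7)
s=get_state();im,d=get_image('wrist');save('w15.png',im[60:])
im,d=get_image('side');save('s15.png',cv2.resize(im[90:210,230:370],None,fx=4,fy=4))
E
```

```text
t 23.6 pos [0.6597 0.1726 0.0475] jaw yaw 93.8 grip 4.52 F [ 0.6  0.6 -0.3] q [-0.62  0.56  0.44  1.58 -0.26  1.06  1.52]
turn deg [0.11 0.03 0.12] shift cm before turn [0.72 0.12 0.05] after turn [0.73 0.12 0.05]
```

View pics/w15.png

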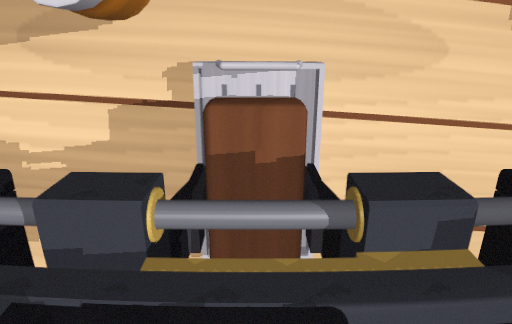

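View pics/s15.png

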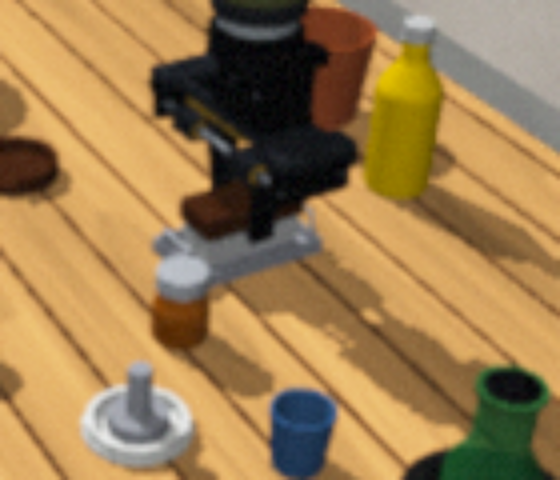

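Request:
jog_arm([
  [0, 0, 0, 0.3, 0.1, 0, 4],
  [0, 0, 0, 0.3, 0, 0, 4],
  [0, 0, 0, 0.15, 0, 0, 4],
  [0, 0, 0, 0, 0, 0, 4],
  [0, 0, 0, 0, 0, 0, 4],
])

```text
time: 24.32
position: [0.6578, 0.1725, 0.0401]
tool_rot: [-1.258, 1.177, 1.259]
ft_force: [-3.4, -0.8, 8.1]
grip_width: 0.526
```

Request:
jog_arm([
  [0, 0, 0, 0, 0, 0, 5.5],
  [0, 0, 0, 0, 0, 0, 7],
  [0, 0, 0, 0, 0, 0, 7.5],
  [0, 0, 0, 0, 0, 0, 7.5],
  [0, 0, 0, -2, 0, 0, 7.5],
  [0, 0, 0, -5, 0, 0, 7.5],
  [0, 0, 0, -5, 0, 0, 7.5],
  [0, 0, 0, -5, 0, 0, 7.5],
  [0, 0, 0, 0, 0, 0, 7.5],
])

```text
time: 25.45
position: [0.6609, 0.1725, 0.216]
tool_rot: [-1.26, 1.167, 1.251]
ft_force: [-0.4, 0.2, -0.5]
grip_width: 0.867
```

```bash
python3 - <<'E'
from m import *
s=get_state();im,d=get_image('wrist');save('w16.png',im)
im,d=get_image('scene');save('sc16.png',cv2.resize(im[150:330,230:450],None,fx=3,fy=3))
im,d=get_image('side')
W=cloud('side',d);m=(W[...,2]>.044)&(abs(W[...,0]-.658)<.055)&(abs(W[...,1]-.173)<.03)&(W[...,2]<.06);print(rect(W[m][:,:2]),W[m][:,2].mean())
save('s16.png',cv2.resize(im[90:210,230:370],None,fx=4,fy=4))
# spoon
d2=np.radians(7.3);c=np.array([.5375,-.3555]);g=c-.058*np.array([np.cos(d2),np.sin(d2)]);print(g)
plan(g[0],g[1],.22,97.3)
E
```

```text
(array([656.4, 168.6]), array([99.1, 47. ]), 1.9) 0.04825411073305141
[ 0.47997012 -0.36286975]
t 25.6 pos [0.6574 0.1724 0.2086] jaw yaw 93.8 grip 7.51 F [-0.2  0.2 -0.7] q [-0.65  0.42  0.48  1.43 -0.2   1.34  1.48]
turn deg [-3.48  0.01 -0.02] shift cm before turn [ -1.14  21.27 -52.23] after turn [ -1.14  24.4  -50.84]
```

View pics/w16.png

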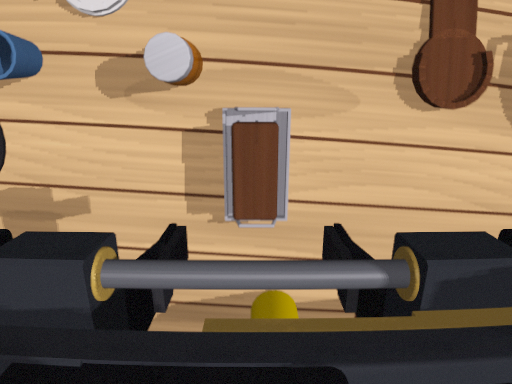

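View pics/s16.png

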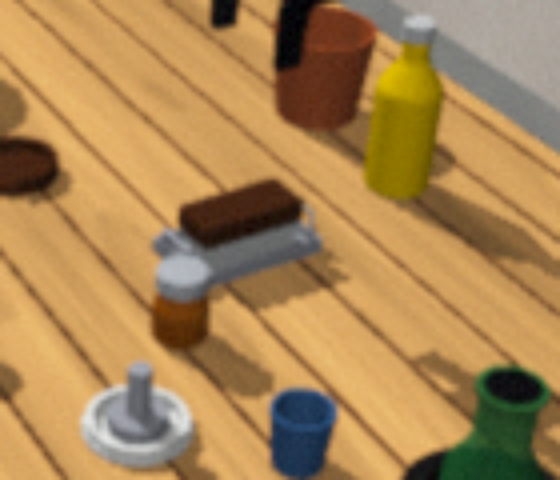

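Request:
jog_arm([
  [10, 0, 0, 0, 0, 0, 5],
  [10, 0, 0, 0, 0, 0, 5],
  [10, 0, 0, 0, 0, 0, 5],
  [10, 0, 0, 0, 0, 0, 5],
  [10, 0, 0, 0, 0, 0, 5],
  [10, 0, 0, 0, 0, 0, 5],
  [10, 0, 0, 0, 0, 0, 5],
  [10, 0, 0, 0, 0, 0, 5],
  [10, 0, 0, 0, 0, 0, 5],
  [10, 0, 0, 0, 0, 0, 5],
])

```text
time: 26.85
position: [0.6568, 0.1722, 0.2067]
tool_rot: [0.088, 1.572, -0.091]
ft_force: [0.2, -0.1, -0.4]
grip_width: 0.573
```

Request:
jog_arm([
  [10, 0, 0, 0, 0, 0, 5],
  [10, 0, 0, 0, 0, 0, 5],
  [10, 0, 0, 0, 0, 0, 5],
  [10, 0, 0, 0, 0, 0, 5],
  [10, 0, 0, 0, 0, 0, 5],
  [10, 0, 0, 0, 0, 0, 5],
  [10, 0, 0, 0, 0, 0, 5],
  [6.5, 0, 0, 0, 0, 0, 5],
  [0, 0, 0, 0, 0, 0, 5],
  [0, 0, 0, 0, 0, 0, 5],
])

```text
time: 28.1
position: [0.6574, 0.1724, 0.2077]
tool_rot: [1.112, 1.268, -1.114]
ft_force: [0.1, -0.1, 0.8]
grip_width: 0.573
```

```bash
python3 - <<'E'
from m import *
plan(.48,-.363,.2,-82.7)
E
```

```text
t 28.1 pos [0.6574 0.1724 0.2077] jaw yaw -82.6 grip 4.99 F [ 0.1 -0.1  0.8] q [-1.01  0.6   1.07  1.44 -0.52  1.41 -1.38]
turn deg [0.12 0.02 0.08] shift cm before turn [  0.82 -24.5   50.8 ] after turn [  0.77 -24.39  50.85]
```

Request:
jog_arm([
  [0, 0, 0, 0, -1, 2.5, 5],
  [0, 0, 0, 0, -2.2, 4.6, 5],
  [0, 0, 0, 0, -2.2, 4.6, 5],
  [0, 0, 0, 0, -2.2, 4.6, 5],
  [0, 0, 0, 0, -2.2, 4.6, 5],
  [0, 0, 0, 0, -2.2, 4.6, 5],
  [0, 0, 0, 0, -2.2, 4.6, 5],
  [0, 0, 0, 0, -2.2, 4.6, 5],
  [0, 0, 0, 0, -2.2, 4.6, 5],
  [0, 0, 0, 0, -2.2, 4.6, 5],
])

```text
time: 29.35
position: [0.5051, -0.2921, 0.2086]
tool_rot: [1.116, 1.267, -1.114]
ft_force: [0.2, 1.1, 0.5]
grip_width: 0.574
```

Request:
jog_arm([
  [0, 0, 0, 0, -2, 4, 5],
  [0, 0, 0, 0, -1.5, 2.5, 5],
  [0, 0, 0, 0, 0, 0, 5],
  [0, 0, 0, 0, 0, 0, 5],
])

```text
time: 29.85
position: [0.4805, -0.3581, 0.2084]
tool_rot: [1.116, 1.267, -1.114]
ft_force: [0.8, -0.3, -0.6]
grip_width: 0.572
```

```bash
python3 - <<'E'
from m import *
plan(.48,-.363,.2,-82.7)
s=get_state();im,d=get_image('wrist');save('w17.png',im)
W=cloud('wrist',d,s);z=W[...,2]
m=(z>.006)&(z<.025)&(W[...,0]>.33)&(W[...,0]<.6)&(W[...,1]<-.3)&(W[...,1]>-.43);m=big(m);p=W[m][:,:2]
b=p[p[:,0]>.522];print('n',len(p),'bowl',circ(b),'xr',p[:,0].min(),p[:,0].max())
h=p[(p[:,0]<.50)];
l=cv2.fitLine(h.astype(np.float32),cv2.DIST_HUBER,0,.01,.01).ravel();print('handle',np.degrees(np.arctan2(l[1],l[0])),l[2:],rect(h))
E
```

```text
t 29.85 pos [ 0.4805 -0.3581  0.2084] jaw yaw -82.7 grip 4.98 F [ 0.8 -0.3 -0.6] q [-0.3   0.41  1.14  1.66 -0.38  1.33 -0.54]
turn deg [ 0.01 -0.07 -0.03] shift cm before turn [ 0.84 -0.11  0.48] after turn [ 0.84 -0.11  0.48]
n 3332 bowl (array([ 536.8, -356.5]), 25.1) xr 0.3755557584886918 0.5613586461936777
handle 7.31242 [ 0.44146407 -0.36859578] (array([ 438.3, -369.3]), array([125.2,  13.2]), 7.3)
```

View pics/w17.png

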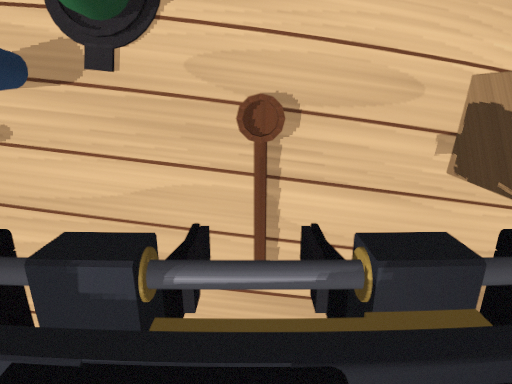

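Request:
jog_arm([
  [0, 0, 0, 4, -0.1, 0.5, 4],
  [0, 0, 0, 5, 0, 0, 4],
  [0, 0, 0, 4, 0, 0, 4],
  [0, 0, 0, 3, 0, 0, 4],
  [0, 0, 0, 1.5, 0, 0, 4],
  [0, 0, 0, 0.5, 0, 0, 4],
  [0, 0, 0, 0, 0, 0, 4],
  [0, 0, 0, 0, 0, 0, 4],
])

```text
time: 30.9
position: [0.4814, -0.364, 0.0298]
tool_rot: [1.115, 1.265, -1.114]
ft_force: [0.3, -0.2, -0.4]
grip_width: 0.46
```

```bash
python3 - <<'E'
from m import *
plan(.4795,-.3637,.0215,-82.7)
E
```

```text
t 30.9 pos [ 0.4814 -0.364   0.0298] jaw yaw -82.7 grip 4.0 F [ 0.3 -0.2 -0.4] q [-0.16  0.6   0.97  1.81 -0.58  1.04 -0.4 ]
turn deg [ 0.02  0.06 -0.1 ] shift cm before turn [ 0.83 -0.18 -0.06] after turn [ 0.83 -0.18 -0.06]
```

Request:
jog_arm([
  [0, 0, 0, 0.4, -0.2, 0, 4],
  [0, 0, 0, 0.2, 0, 0, 4],
  [0, 0, 0, 0.1, 0, 0, 4],
  [0, 0, 0, 0, 0, 0, 4],
  [0, 0, 0, 0, 0, 0, 4],
])

```text
time: 31.52
position: [0.4787, -0.3638, 0.0216]
tool_rot: [1.115, 1.267, -1.115]
ft_force: [-0.0, 0.8, -0.2]
grip_width: 0.451
```

Request:
jog_arm([
  [0, 0, 0, 0, 0, 0, 2],
  [0, 0, 0, 0, 0, 0, 0.9],
  [0, 0, 0, 0, 0, 0, 0.9],
  [0, 0, 0, 0, 0, 0, 0.9],
  [0, 0, 0, 0, 0, 0, 0.9],
  [0, 0, 0, 0, 0, 0, 0.9],
], squeeze=30)

```text
time: 32.28
position: [0.4786, -0.3638, 0.0216]
tool_rot: [1.115, 1.267, -1.115]
ft_force: [-0.5, -0.2, 0.5]
grip_width: 0.154
```

Request:
jog_arm([
  [0, 0, 0, -0.5, 0, 0, 0.9],
  [0, 0, 0, -3, 0, 0, 0.9],
  [0, 0, 0, -4, 0, 0, 0.9],
  [0, 0, 0, -5, 0, 0, 0.9],
  [0, 0, 0, -4, 0, 0, 0.9],
  [0, 0, 0, 0, 0, 0, 0.9],
  [0, 0, 0, 0, 0, 0, 0.9],
])

```text
time: 33.15
position: [0.4784, -0.3633, 0.186]
tool_rot: [1.115, 1.268, -1.114]
ft_force: [-0.4, 1.0, -1.4]
grip_width: 0.159
```

```bash
python3 - <<'E'
from m import *
d2=np.radians(8.2);g=np.array([.539,.3745])-.058*np.array([np.cos(d2),np.sin(d2)]);print(g)
plan(g[0],g[1],.2,-81.8)
s=get_state();im,d=get_image('wrist');save('w18.png',im[:300])
im,d=get_image('side');save('s18.png',cv2.resize(im[160:330,270:450],None,fx=3,fy=3))
E
```

```text
[0.48159298 0.36622752]
t 33.15 pos [ 0.4784 -0.3633  0.186 ] jaw yaw -82.7 grip 1.38 F [-0.4  1.  -1.4] q [-0.28  0.43  1.13  1.68 -0.4   1.29 -0.51]
turn deg [-0.88 -0.06  0.02] shift cm before turn [ -1.33   9.62 -72.31] after turn [ -1.4   10.72 -72.16]
```

View pics/w18.png

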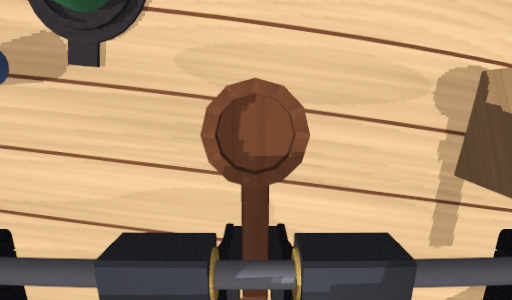

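View pics/s18.png

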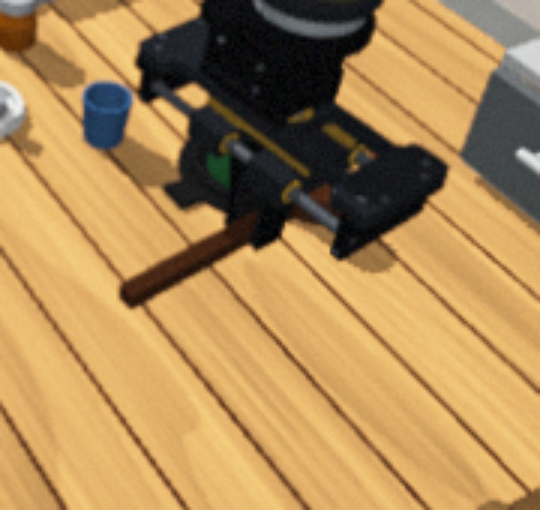

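Request:
jog_arm([
  [0, 0, 0, 0, 0.3, -2, 0.9],
  [0, 0, 0, 0, 0.6, -4.5, 0.9],
  [0, 0, 0, 0, 0.6, -4.5, 0.9],
  [0, 0, 0, 0, 0.6, -4.5, 0.9],
  [0, 0, 0, 0, 0.6, -4.5, 0.9],
  [0, 0, 0, 0, 0.6, -4.5, 0.9],
  [0, 0, 0, 0, 0.6, -4.5, 0.9],
  [0, 0, 0, 0, 0.6, -4.5, 0.9],
  [0, 0, 0, 0, 0.6, -4.5, 0.9],
  [0, 0, 0, 0, 0.6, -4.5, 0.9],
])

```text
time: 34.5
position: [0.4801, 0.0664, 0.1857]
tool_rot: [1.114, 1.268, -1.116]
ft_force: [0.9, -0.2, 0.1]
grip_width: 0.156
```

```bash
python3 - <<'E'
from m import *
plan(.4816,.3662,.2,-81.8)
E
```

```text
t 34.5 pos [0.4801 0.0664 0.1857] jaw yaw -82.7 grip 1.35 F [ 0.9 -0.2  0.1] q [-1.14 -0.03  0.95  1.95  0.03  1.21 -1.65]
turn deg [-0.88  0.    0.08] shift cm before turn [ -1.44   3.96 -29.72] after turn [ -1.43   4.42 -29.65]
```

Request:
jog_arm([
  [0, 0, 0, 0, 0.6, -4.5, 0.9],
  [0, 0, 0, 0, 0.6, -4.5, 0.9],
  [0, 0, 0, 0, 0.6, -4.5, 0.9],
  [0, 0, 0, 0, 0.6, -4.5, 0.9],
  [0, 0, 0, 0, 0.6, -4.5, 0.9],
  [0, 0, 0, 0, 0.6, -4, 0.9],
  [-0.9, 0, 0, 0, 0.3, -2, 0.9],
  [0, 0, 0, 0, 0, 0, 0.9],
  [0, 0, 0, 0, 0, 0, 0.9],
])

```text
time: 35.62
position: [0.484, 0.3502, 0.1864]
tool_rot: [1.104, 1.272, -1.106]
ft_force: [-0.2, -0.2, -0.6]
grip_width: 0.154
```

```bash
python3 - <<'E'
from m import *
plan(.4816,.3662,.0306,-81.8)
s=get_state();im,d=get_image('wrist');save('w19.png',im)
W=cloud('wrist',d,s);z=W[...,2]
m=(W[...,0]>.44)&(W[...,0]<.62)&(W[...,1]>.3)&(W[...,1]<.45)&(z>.005)&(z<.03);m=big(m);p=W[m];print('rest',m.sum(),circ(p[p[:,0]>.545][:,:2]))
r=p[p[:,2]>.0125][:,:2];print('rim',fitc(r),circ(r))
m=(z>.1)&(W[...,0]>.5)&(W[...,0]<.62)&(W[...,1]>.3)&(W[...,1]<.45)&(z<.2);m=big(m);print('bowl',circ(W[m][:,:2]),W[m][:,2].max())
E
```

```text
t 35.62 pos [0.484  0.3502 0.1864] jaw yaw -81.9 grip 1.34 F [-0.2 -0.2 -0.6] q [-1.31  0.3   0.76  1.68 -0.21  1.25 -1.93]
turn deg [-0.14  0.07  0.02] shift cm before turn [ 1.558e+01 -1.000e-02 -1.640e+00] after turn [ 1.558e+01 -1.000e-02 -1.620e+00]
rest 969 (array([561.5, 389.8]), 29.7)
rim (array([539. , 376.2]), np.float64(36.6)) (array([547.1, 387.4]), 37.9)
bowl (array([533.2, 354.2]), 34.1) 0.18348467242419808
```

View pics/w19.png

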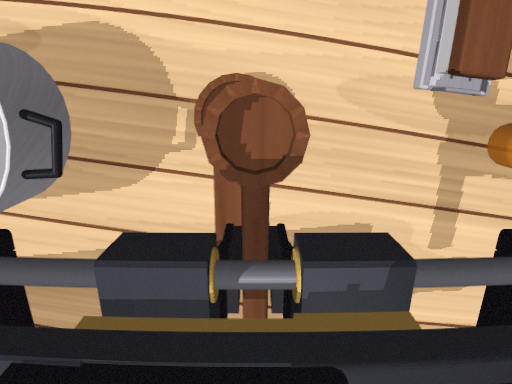

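Request:
jog_arm([
  [0, 0, 0, 0, -0.2, -1.7, 0.9],
  [0, 0, 0, 3, 0, 0, 0.9],
  [0, 0, 0, 4, 0, 0, 0.9],
  [0, 0, 0, 3, 0, 0, 0.9],
  [0, 0, 0, 1.5, 0, 0, 0.9],
  [0, 0, 0, 0, 0, 0, 0.9],
  [0, 0, 0, 0, 0, 0, 0.9],
])

```text
time: 36.55
position: [0.4799, 0.3699, 0.073]
tool_rot: [1.105, 1.273, -1.101]
ft_force: [0.3, -1.0, -0.3]
grip_width: 0.155
```

```bash
python3 - <<'E'
from m import *
plan(.4808,.3667,.0296,-81.8)
s=get_state();im,d=get_image('wrist');save('w20.png',im)
im,d=get_image('scene');save('sc20.png',cv2.resize(im[120:270,300:480],None,fx=4,fy=4))
E
```

```text
t 36.55 pos [0.4799 0.3699 0.073 ] jaw yaw -81.8 grip 1.35 F [ 0.3 -1.  -0.3] q [-1.27  0.43  0.7   1.77 -0.32  1.05 -1.88]
turn deg [ 0.01 -0.09 -0.11] shift cm before turn [4.34 0.03 0.34] after turn [4.34 0.04 0.33]
```

View pics/w20.png

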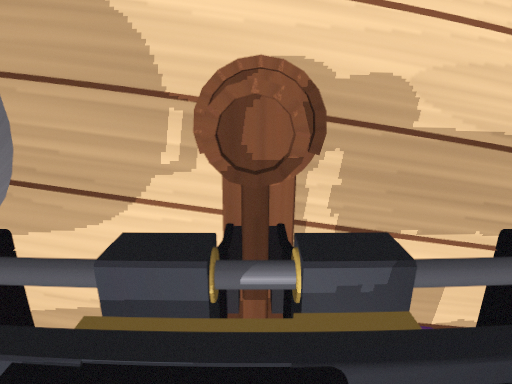

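View pics/sc20.png

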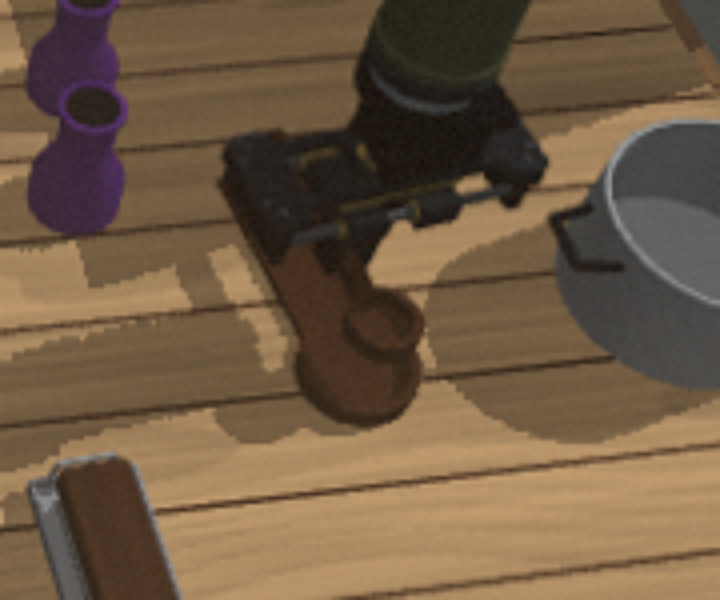

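```bash
python3 - <<'E'
from m import *
s=get_state()
y=R.from_rotvec(s['tool_rot']).as_matrix()[:2,1]
print('rest centre',ray('wrist',np.array([260.,56.]),.016,s)-.041*y)
print('bowl far edge -> centre',ray('wrist',np.array([255.5,80.]),.073-.0216+.016,s)-.0245*y)
E
```

```text
rest centre [0.53787004 0.375148  ]
bowl far edge -> centre [0.53735462 0.37771374]
```

Bowl and round end agree lengthwise to within 1 mm. The spoon is about 3 mm off sideways, so I'll correct that and go down.

Request:
jog_arm([
  [0, 0, 0, 0.5, 0, 0.3, 0.9],
  [0, 0, 0, 1.5, 0, 0, 0.9],
  [0, 0, 0, 1.2, 0, 0, 0.9],
  [0, 0, 0, 0.4, 0, 0, 0.9],
  [0, 0, 0, 0, 0, 0, 0.9],
  [0, 0, 0, 0, 0, 0, 0.9],
])

```text
time: 37.4
position: [0.4798, 0.3664, 0.0359]
tool_rot: [1.104, 1.273, -1.102]
ft_force: [-1.1, 0.2, -0.1]
grip_width: 0.156
```

```bash
python3 - <<'E'
from m import *
plan(.4795,.3667,.0296,-81.8)
s=get_state();im,d=get_image('wrist');save('w21.png',im[:320])
E
```

```text
t 37.4 pos [0.4798 0.3664 0.0359] jaw yaw -81.8 grip 1.36 F [-1.1  0.2 -0.1] q [-1.25  0.48  0.68  1.8  -0.35  0.99 -1.85]
turn deg [ 0.01 -0.02 -0.04] shift cm before turn [ 0.63 -0.02 -0.03] after turn [ 0.63 -0.02 -0.03]
```

View pics/w21.png

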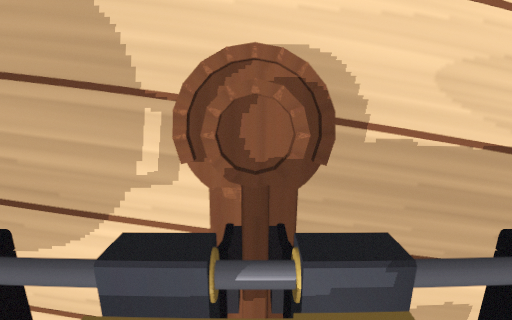

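Request:
jog_arm([
  [0, 0, 0, 0.3, 0, 0, 0.9],
  [0, 0, 0, 0.2, 0, 0, 0.9],
  [0, 0, 0, 0, 0, 0, 0.9],
  [0, 0, 0, 0, 0, 0, 0.9],
])

```text
time: 37.95
position: [0.4795, 0.3662, 0.0306]
tool_rot: [1.103, 1.274, -1.103]
ft_force: [0.0, 0.7, -0.7]
grip_width: 0.157
```

Request:
jog_arm([
  [0, 0, 0, 0.1, 0, 0, 0.9],
  [0, 0, 0, 0, 0, 0, 0.9],
  [0, 0, 0, 0, 0, 0, 0.9],
])

```text
time: 38.33
position: [0.4795, 0.3663, 0.0296]
tool_rot: [1.103, 1.274, -1.103]
ft_force: [-0.8, -0.2, -0.4]
grip_width: 0.158
```

Request:
jog_arm([
  [0, 0, 0, 0.05, 0, 0, 0.9],
  [0, 0, 0, 0, 0, 0, 0.9],
  [0, 0, 0, 0, 0, 0, 1.8],
  [0, 0, 0, 0, 0, 0, 2.5],
  [0, 0, 0, 0, 0, 0, 3],
  [0, 0, 0, -1, 0, 0, 3],
  [0, 0, 0, -4, 0, 0, 3],
  [0, 0, 0, -5, 0, 0, 3],
  [0, 0, 0, -5, 0, 0, 3],
  [0, 0, 0, 0, 0, 0, 3],
])

```text
time: 39.58
position: [0.4822, 0.3676, 0.1844]
tool_rot: [1.111, 1.273, -1.095]
ft_force: [-0.3, -0.5, 0.2]
grip_width: 0.346
```

```bash
python3 - <<'E'
from m import *
s=get_state();print(s['time'],s['position'],s['ft_force'].round(1))
im,d=get_image('wrist');save('w22.png',im[:320])
W=cloud('wrist',d,s);z=W[...,2]
c=np.array([.5385,.375])
for n,(u,v) in {}.items(): pass
im,d=get_image('side');save('s22.png',cv2.resize(im[60:320,100:400],None,fx=2.3,fy=2.3));run('side',im,d)
im,d=get_image('scene');save('sc22.png',cv2.resize(im[110:320,90:430],None,fx=2.3,fy=2.3));run('scene',im,d)
E
```

```text
39.575 [0.48219796 0.36763305 0.18444636] [-0.3 -0.5  0.2]
sideTraceback (most recent call last):
  File "<stdin>", line 7, in <module>
  File "m.py", line 15, in run
    m=box(.4,.54,.12,.24,.096,.2); print('vase lip',circ(P(big(m))),np.nanmax(W[m][:,2]))
                                                                    ~~~~~~~~~^^^^^^^^^^^
    res = np.fmax.reduce(a, axis=axis, out=out, **kwargs)
ValueError: zero-size array to reduction operation fmax which has no identity
```

View pics/w22.png

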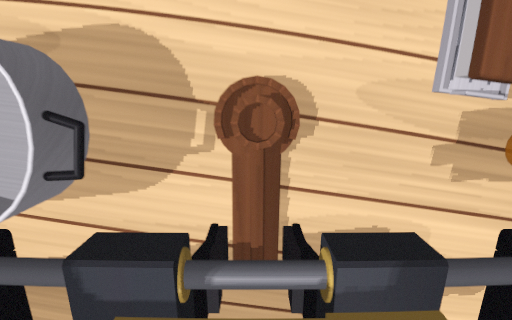

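View pics/s22.png

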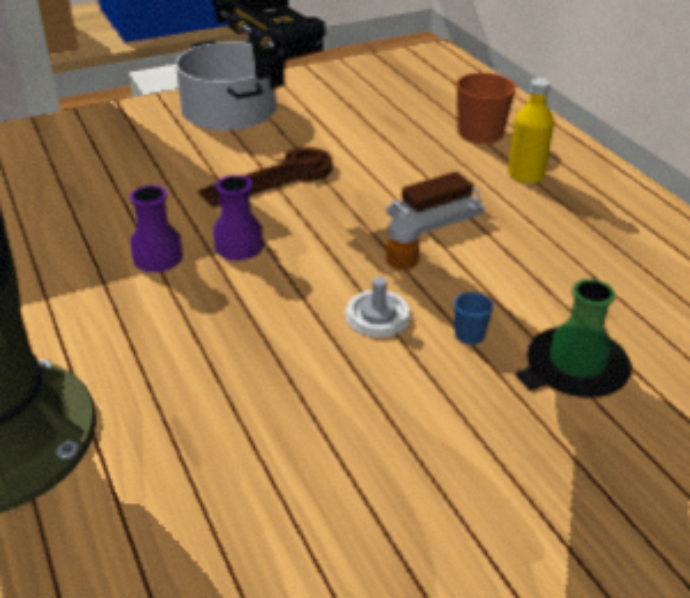

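```bash
python3 - <<'E'
from m import *
s=get_state()
im,d=get_image('wrist');W=cloud('wrist',d,s)
t=np.array([np.cos(np.radians(8.1)),np.sin(np.radians(8.1))])
for k in (-.1,-.08,-.065,-.05,-.035,0.024):
    q=np.array([.5385,.375])+k*t
    m=np.hypot(W[...,0]-q[0],W[...,1]-q[1])<.004; print(k,m.sum(),np.nanmedian(W[m][:,2]).round(4))
im,d=get_image('scene');save('sc23.png',cv2.resize(im[110:320,90:430],None,fx=2.3,fy=2.3));W=cloud('scene',d);z=W[...,2]
def b(x,y,r,z0,z1): return (np.hypot(W[...,0]-x,W[...,1]-y)<r)&(z>z0)&(z<z1)
for n,a in dict(jar=(.556,.09,.05,.045,.1),egg=(.556,-.081,.05,.04,.1),vase=(.65,-.18,.05,.1,.2),knob=(.471,0,.03,.045,.1)).items():
    m=b(*a);print(n,circ(W[m][:,:2]),m.sum(),np.median(W[m][:,2]))
E
```

```text
-0.1 48 0.0227
-0.08 51 0.0227
-0.065 52 0.0223
-0.05 54 0.0227
-0.035 2693 0.2698
0.024 57 0.0093
jar (array([555.4,  89.3]), 21.4) 223 0.06101306092439429
egg (array([557.4, -81. ]), 24.3) 134 0.0482365422356375
vase (array([ 649. , -179.9]), 24.4) 338 0.10662992091272261
knob (array([471.2,  -0.9]), 9.4) 46 0.05533480892754905
```

View pics/sc23.png

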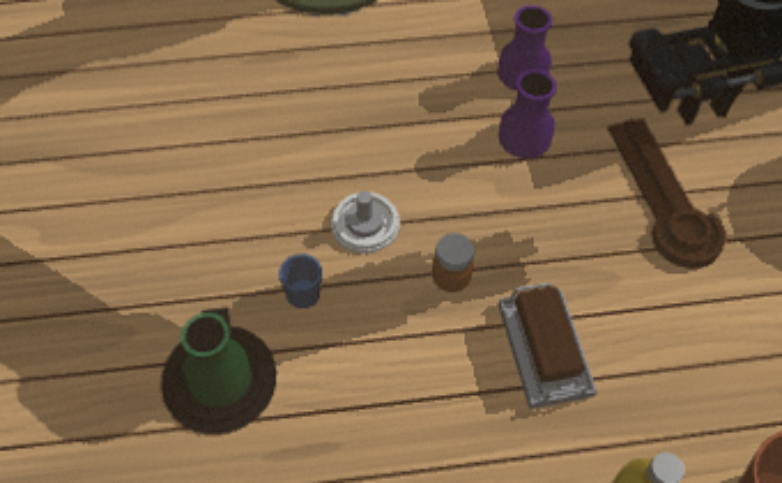

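```bash
python3 -c "
from bench import close_job;print(close_job())"
```

```text
the job is handed in; nothing more can be done
None
```

All four items are in their holders and let go, and I handed the job in at about 40 s with the arm raised clear. I placed them in the order listed: vase, plug, brush, spoon.

**Last checks, from the camera images:**
- **Vase:** upright inside the ring. Its lip centre is within about 1 mm of the ring centre, and its top is at 0.107 m, as expected (102 mm vase on a 5 mm floor).
- **Plug:** upright in the white dish, within about 1 mm of centre. Its knob top measured 0.055 m; 0.057 m was expected.
- **Brush:** lengthwise in the caddy, bristles down, with its top about level. It read 0.048 m against an expected 0.050 m.
- **Spoon:** the bowl is inside the rim and the handle runs along the neck. The handle top was level at 0.0225 m along its length, so it lies flat.
- **Jar and egg cup:** each within about 1 mm of where it started.

**What failed or disagreed:**
- The scene and side cameras differed by up to about 6 mm, so I averaged them and corrected with the wrist camera.
- The vase grip closed at about 46 mm rather than the neck's 40 mm, so it probably held the lip. It was carried without visible tilt.
- One full side-camera check script stopped with an error, because it searched for the vase at its old spot. I made the final checks with a separate script.
- One depth sample near the edge of the spoon bowl read 0.009 m, the rest's floor. I had aimed it at the bowl rim and did not recheck it, though the wrist picture showed the bowl inside the rim.

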